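# Blow out the filter holders on the air rail

### The job

First lift the sampling can off the air rail by its handle and stand it upright in the middle of the green mat. Then lay every blue filter holder on the bench flat on top of the narrow rail, each one centred over a port of its own so that it covers the black spot, and once all of them are on, pump the hand lever four times, each time right down and fully back up. Finish with the holders still over their ports, the can on its mat and the lever up, and do not knock about the two black-capped cuvettes and the flat white box that stand nearby.

Things in the scene. Friction and masses are not known exactly. Their poses are not given: they have to be found in the camera images.
- filter1: blue round membrane filter holder with a white line round its waist, the same both ways up: 46 mm across, 28 mm thick, the rims bevelled 45 degrees or so to flat faces 34 mm across; straight band 12 mm high at mid-thickness; 60 g. Origin at its centre (14 mm above what it lies on), z along its axis. Three to five of filter1..filter5 are present; they lie flat on the bench in front of the rail
- filter2: blue round membrane filter holder with a white line round its waist, the same both ways up: 46 mm across, 28 mm thick, the rims bevelled 45 degrees or so to flat faces 34 mm across; straight band 12 mm high at mid-thickness; 60 g. Origin at its centre (14 mm above what it lies on), z along its axis. Three to five of filter1..filter5 are present; they lie flat on the bench in front of the rail
- filter3: blue round membrane filter holder with a white line round its waist, the same both ways up: 46 mm across, 28 mm thick, the rims bevelled 45 degrees or so to flat faces 34 mm across; straight band 12 mm high at mid-thickness; 60 g. Origin at its centre (14 mm above what it lies on), z along its axis. Three to five of filter1..filter5 are present; they lie flat on the bench in front of the rail
- filter4: blue round membrane filter holder with a white line round its waist, the same both ways up: 46 mm across, 28 mm thick, the rims bevelled 45 degrees or so to flat faces 34 mm across; straight band 12 mm high at mid-thickness; 60 g. Origin at its centre (14 mm above what it lies on), z along its axis. Three to five of filter1..filter5 are present; they lie flat on the bench in front of the rail
- filter5: blue round membrane filter holder with a white line round its waist, the same both ways up: 46 mm across, 28 mm thick, the rims bevelled 45 degrees or so to flat faces 34 mm across; straight band 12 mm high at mid-thickness; 60 g. Origin at its centre (14 mm above what it lies on), z along its axis. Three to five of filter1..filter5 are present; they lie flat on the bench in front of the rail
- rail: air rail, fixed: a solid upright aluminium bar 350 mm long (its own y), only 30 mm wide (its x) and 48 mm high, blue stripe. Behind it (+x), along a thin grey sheet, runs a low blue kerb 400 mm long, 6 mm thick and 15 mm high, its near face 98 mm from the middle of the bar, that catches holders that fall off. Origin at the centre of the bar's underside
- port1 (a point): port 1 of the air rail: a black round spot 14 mm across in the middle of the flat top of the rail, flush with it, 48 mm above the bench; the point is its centre. The five ports are 70 mm apart along the rail, port1 at the -y end, port5 at the +y end
- port2 (a point): port 2 of the air rail: a black round spot 14 mm across in the middle of the flat top of the rail, flush with it, 48 mm above the bench; the point is its centre. The five ports are 70 mm apart along the rail, port1 at the -y end, port5 at the +y end
- port3 (a point): port 3 of the air rail: a black round spot 14 mm across in the middle of the flat top of the rail, flush with it, 48 mm above the bench; the point is its centre. The five ports are 70 mm apart along the rail, port1 at the -y end, port5 at the +y end
- port4 (a point): port 4 of the air rail: a black round spot 14 mm across in the middle of the flat top of the rail, flush with it, 48 mm above the bench; the point is its centre. The five ports are 70 mm apart along the rail, port1 at the -y end, port5 at the +y end
- port5 (a point): port 5 of the air rail: a black round spot 14 mm across in the middle of the flat top of the rail, flush with it, 48 mm above the bench; the point is its centre. The five ports are 70 mm apart along the rail, port1 at the -y end, port5 at the +y end
- can: closed steel sampling can with white lid and a rigid black arch handle on top: 88 mm across, 0.4 kg; origin at the centre of its underside, z up. It starts standing on the rail, on top of some ports
- can_grip (a point): middle of the can's handle bar, 145 mm above the can's underside: a round black bar 12 mm thick, 52 mm of it straight and level along the can's x axis, with 39 mm of free space between the bar and the lid
- mat: round green mat fixed to the bench, 124 mm across, 3 mm thick; origin at the centre of its underside
- lever (a joint): sprung lever of the hand air pump, rad: 0 at rest (up), 0.70 at the lower stop; growing as it is pressed down. It springs back by itself; 1 to 2 N on the red pad starts it and about 8 N holds it at the bottom
- lever_pad (a point): centre of the upper face of the red pad (50 mm x 44 mm) at the free end of the pump lever; the pad is 168 mm from the hinge, about 184 mm above the bench at rest (tipped 0.44 rad, falling towards the hinge), about 70 mm at the bottom of the stroke
- pump_hinge (a point): middle of the pump lever's hinge pin, 105 mm above the bench; the pin is level and square to the lever, the lever runs from here to the pad, roughly towards the robot
- cuvette1: bystander: glass cuvette with black cap, 25 mm across, 60 mm high; origin at the centre of its underside; leave it where it is
- cuvette2: bystander: glass cuvette with black cap, 25 mm across, 60 mm high; origin at the centre of its underside; leave it where it is
- capbox: bystander: flat white box 50 x 70 x 25 mm; origin at the centre of its underside; leave it where it is
Things that resemble listed ones, but are neither listed nor needed, are in the scene too. What is shaped like the filter4 but brown or turquoise is not meant.

How it is judged:
On the way, in this order (a step that is already met when the one before it is completed fails the run):
1. the can stands upright on the green mat, let go (horizontal distance between can and mat below 0.025 m and height (world z) of can below 0.008 m and angle between can's own z axis and vertical below 0.1 rad and linear speed of can below 0.02 m/s and contact force between the fingers and can below 0.1 N), for 0.3 s.
2. every filter holder present lies flat over a port of its own, let go ((horizontal distance between filter1 and port1 below 0.01 m or horizontal distance between filter1 and port2 below 0.01 m or horizontal distance between filter1 and port3 below 0.01 m or horizontal distance between filter1 and port4 below 0.01 m or horizontal distance between filter1 and port5 below 0.01 m) and z of filter1 in the frame of rail between 0.058 and 0.066 m and angle between the z axis of each of filter1, filter2, filter3, filter4, filter5 and the z axis of rail, either way round below 0.12 rad and linear speed of each of filter1, filter2, filter3, filter4, filter5, can below 0.02 m/s and (horizontal distance between filter2 and port1 below 0.01 m or horizontal distance between filter2 and port2 below 0.01 m or horizontal distance between filter2 and port3 below 0.01 m or horizontal distance between filter2 and port4 below 0.01 m or horizontal distance between filter2 and port5 below 0.01 m) and z of filter2 in the frame of rail between 0.058 and 0.066 m and (horizontal distance between filter3 and port1 below 0.01 m or horizontal distance between filter3 and port2 below 0.01 m or horizontal distance between filter3 and port3 below 0.01 m or horizontal distance between filter3 and port4 below 0.01 m or horizontal distance between filter3 and port5 below 0.01 m) and z of filter3 in the frame of rail between 0.058 and 0.066 m and (horizontal distance between filter4 and port1 below 0.01 m or horizontal distance between filter4 and port2 below 0.01 m or horizontal distance between filter4 and port3 below 0.01 m or horizontal distance between filter4 and port4 below 0.01 m or horizontal distance between filter4 and port5 below 0.01 m) and z of filter4 in the frame of rail between 0.058 and 0.066 m and (horizontal distance between filter5 and port1 below 0.01 m or horizontal distance between filter5 and port2 below 0.01 m or horizontal distance between filter5 and port3 below 0.01 m or horizontal distance between filter5 and port4 below 0.01 m or horizontal distance between filter5 and port5 below 0.01 m) and z of filter5 in the frame of rail between 0.058 and 0.066 m and horizontal distance between can and mat below 0.025 m and height (world z) of can below 0.008 m and angle between can's own z axis and vertical below 0.1 rad and contact force between the fingers and filter1 below 0.1 N and contact force between the fingers and filter2 below 0.1 N and contact force between the fingers and filter3 below 0.1 N and contact force between the fingers and filter4 below 0.1 N and contact force between the fingers and filter5 below 0.1 N), for 0.3 s.
3. first stroke: lever pressed fully down (value of joint lever above 0.62 rad), for 0.05 s.
4. first stroke: lever back up (value of joint lever below 0.08 rad), for 0.05 s.
5. second stroke: lever pressed fully down (value of joint lever above 0.62 rad), for 0.05 s.
6. second stroke: lever back up (value of joint lever below 0.08 rad), for 0.05 s.
7. third stroke: lever pressed fully down (value of joint lever above 0.62 rad), for 0.05 s.
8. third stroke: lever back up (value of joint lever below 0.08 rad), for 0.05 s.
9. fourth stroke: lever pressed fully down (value of joint lever above 0.62 rad), for 0.05 s.
10. fourth stroke: lever back up (value of joint lever below 0.08 rad), for 0.05 s.
At the end, for the whole second after the job is handed in: Each holder present lies flat on the rail (within 0.12 rad), within 10 mm of a port's centre, at rest; the can stands upright on the mat within 25 mm of its centre; the lever is up (below 0.08 rad). A stroke goes past 0.62 rad and back below 0.08 ((horizontal distance between filter1 and port1 below 0.01 m or horizontal distance between filter1 and port2 below 0.01 m or horizontal distance between filter1 and port3 below 0.01 m or horizontal distance between filter1 and port4 below 0.01 m or horizontal distance between filter1 and port5 below 0.01 m) and z of filter1 in the frame of rail between 0.058 and 0.066 m and angle between the z axis of each of filter1, filter2, filter3, filter4, filter5 and the z axis of rail, either way round below 0.12 rad and linear speed of each of filter1, filter2, filter3, filter4, filter5, can below 0.02 m/s and (horizontal distance between filter2 and port1 below 0.01 m or horizontal distance between filter2 and port2 below 0.01 m or horizontal distance between filter2 and port3 below 0.01 m or horizontal distance between filter2 and port4 below 0.01 m or horizontal distance between filter2 and port5 below 0.01 m) and z of filter2 in the frame of rail between 0.058 and 0.066 m and (horizontal distance between filter3 and port1 below 0.01 m or horizontal distance between filter3 and port2 below 0.01 m or horizontal distance between filter3 and port3 below 0.01 m or horizontal distance between filter3 and port4 below 0.01 m or horizontal distance between filter3 and port5 below 0.01 m) and z of filter3 in the frame of rail between 0.058 and 0.066 m and (horizontal distance between filter4 and port1 below 0.01 m or horizontal distance between filter4 and port2 below 0.01 m or horizontal distance between filter4 and port3 below 0.01 m or horizontal distance between filter4 and port4 below 0.01 m or horizontal distance between filter4 and port5 below 0.01 m) and z of filter4 in the frame of rail between 0.058 and 0.066 m and (horizontal distance between filter5 and port1 below 0.01 m or horizontal distance between filter5 and port2 below 0.01 m or horizontal distance between filter5 and port3 below 0.01 m or horizontal distance between filter5 and port4 below 0.01 m or horizontal distance between filter5 and port5 below 0.01 m) and z of filter5 in the frame of rail between 0.058 and 0.066 m and horizontal distance between can and mat below 0.025 m and height (world z) of can below 0.008 m and angle between can's own z axis and vertical below 0.1 rad and value of joint lever below 0.08 rad); the robot touches nothing.
It fails at once if a cuvette or the white box is shoved more than 60 mm or knocked over (distance of any of cuvette1, cuvette2, capbox from where it was at the start of the episode above 0.06 m or angle between any of cuvette1, cuvette2, capbox's own z axis and vertical above 0.7 rad).
Of filter1, filter2, filter3, filter4, filter5 only 3 to 5 are there at a start; the rules pass over those that are not, and their reading is None.
At some moment in a run one of filter1, filter2, filter3, filter4, filter5 may be knocked a few centimetres aside while the robot is not near it.
It also fails if it takes over 200 s, if anything falls off the work surface, if the arm or the gripper's body presses on something with over 40 N, if the wrist force passes 120 N, or if a joint passes its speed limit or range.

### The arm

A 6-joint arm with a two-finger parallel gripper is mounted at the origin on the work surface. World frame = base frame: x ahead of the robot, y to its left, z up, the work surface at z = 0. Lengths are in m, angles in rad, forces in N, time in s.
With the tool pointing down it reaches from about 0.225 to 0.875 m from the base axis. Payload 3.4 kg.
Tool frame: the origin (TCP) lies at the very end of the fingers, on their centre line; the grasp point (between the pads) lies 19 mm behind it; z points along the fingers, y is the line along which they close (so a half turn about z gives the same grasp; the last joint's range is limited). The gripper opens to 85 mm and grips with 20 to 120 N. Pads are 22 mm wide; open, the fingers measure 114 mm over their backs; the gripper's body (76 mm by 85 mm) begins 54 mm behind the grasp point. The pads swing forward as they close: fully open they stand 13 mm farther back than shut.
Start: joints at [-1.39, 0.276, 1.505, -0, 1.361, -0.121], TCP at [0.171, -0.549, 0.21] pointing down, gripper open.
Joint ranges: [-2.89, 2.89], [-0.75, 2.08], [0.22, 2.7], [-1.18, 4.32], [0.11, 2.71], [-2.7, 2.7]. Speed limits (rad/s): [2.57, 2.57, 3.14, 3.14, 3.14, 3.14].

### API

Orientations are given as a unit quaternion [w, x, y, z].
In Python, from cell import arm gives the robot as it stands.
- The arm moves only by the tool jog_arm, never from a script. Its argument "series" is a list of rows, each a list of 5 numbers: the shift along the world's x, y, z in mm, then the turn about the world's z in rad, then the opening, from 0 (shut) to 1 (fully open). In form: [[tx, ty, tz, spin, claw], ...]. A call has 1 to 12 rows; each row is the pose to reach, as a shift and turn from the pose commanded when the call began; what a row does not reach only later rows make up. A row lasts 1/12 s, in which the tool goes at most 41.7 mm and 7.16 degrees, less where a joint would pass 70% of its speed; a pose out of reach is approached as far as the arm can. A call with a gripper value outside its range is refused whole. The fingers move at their own pace and stop on an object; the grip force is fixed at half the most. Time passes only in rows, so rows that repeat a pose let the fingers close. It gives the time, the measured TCP pose, the force, the opening and the grip force at its end, in the units of the state.
- arm.get_state(): the state, without advancing time (a new reading comes with each control period).
- arm.get_image(name): name is "scene" or "top" or "wrist"; returns a dict with "image" (384x512x3 uint8, blue, green, red), "vertical_fov" (degrees; the focal length in pixels is half the picture's height over the tangent of half this angle, whatever the lens; pixels are square), "cx", "cy" (the principal point, pixels), "k1" (the pictures are not rectified: a ray, as slopes to the right and down, at radius r is drawn at 1 + k1 r^2 times it, then the intrinsics apply), "rvec" (rotation vector, rad) and "tvec" (3), from world to camera coordinates, as OpenCV has them. Camera axes: x right, y down, z forward; pixel columns grow to the right and rows downward; lengths in m; the calibration is good to about 2 mm. A picture is of the moment at which its call begins. There is no depth.
- arm.finish_job(): hands the job in; it is judged then, once.
The state is a dict: "t": time; "joint_positions": joint angles; "dq": joint speeds; "joint_torque": joint torques, N m; "tool_pos": TCP position; "eef_rot": TCP orientation; "ft_force": force on the tool from outside, world axes, zero at the start; "wrist_torque": the same for the moment, N m; "gripper_width": opening from 0.0 (shut) to 1.0 (fully open); "grip_force": force on a finger pad.
Only numpy, scipy, OpenCV 4.12 (cv2) and the standard library are available. Lean on these libraries where they do the work, as an engineer would, in place of code of your own. Each camera call takes 0.05 s, during which the arm holds its last target. There are 200 camera calls.

## Working session

There is one attempt and no reset: what is moved stays moved. The work goes in short steps, Python scripts to look and compute and a tool call to move; the robot and the scene stay as the last step left them, time stands still between calls to the robot, and variables do not carry over. Pictures are saved under pics/ and viewed, at most 14 in all, crops included, and the job is handed in when it is done.

Besides the shell and the picture viewer there is one more tool, called as a command line: name --pt "numbers of a row" for each row, then --argument value for the rest. jog_arm: Moves the arm, as the interface text tells. Its arguments: {"type":"object","properties":{"series":{"type":"array"}},"required":["series"]}

```bash
ls; mkdir -p pics
cat > h.py <<'E'
import numpy as np, cv2
from cell import arm
def grab(n,save=None):
    d=arm.get_image(n)
    if save: cv2.imwrite('pics/'+save,d['image'])
    return d
def ray(d,u,v):
    f=192/np.tan(np.radians(d['vertical_fov'])/2)
    p=np.array([(u-d['cx'])/f,(v-d['cy'])/f]); q=p.copy()
    for _ in range(20): q=p/(1+d['k1']*(q@q))
    R=cv2.Rodrigues(np.array(d['rvec'],float))[0]; t=np.array(d['tvec'],float).ravel()
    return -R.T@t, R.T@np.array([q[0],q[1],1.])
def onz(d,u,v,z):
    o,r=ray(d,u,v); return o+r*(z-o[2])/r[2]
def tri(a,b):
    (o1,r1),(o2,r2)=a,b
    A=np.stack([r1,-r2],1); s=np.linalg.lstsq(A,o2-o1,rcond=None)[0]
    p,q=o1+r1*s[0],o2+r2*s[1]; return (p+q)/2,np.linalg.norm(p-q)
def proj(d,P):
    f=192/np.tan(np.radians(d['vertical_fov'])/2)
    R=cv2.Rodrigues(np.array(d['rvec'],float))[0]; c=R@np.array(P,float)+np.array(d['tvec'],float).ravel()
    q=c[:2]/c[2]; q=q*(1+d['k1']*(q@q)); return np.array([d['cx'],d['cy']])+f*q
def blobs(d,lo,hi,amin=60):
    h=cv2.cvtColor(d['image'],cv2.COLOR_BGR2HSV); m=cv2.inRange(h,lo,hi)
    n,l,s,c=cv2.connectedComponentsWithStats(m)
    return [(c[i].round(1),s[i]) for i in range(1,n) if s[i][4]>=amin]
E
python3 - <<'E'
from h import *
for n in('scene','top','wrist'):
    d=grab(n,n+'0.png'); print(n,d['vertical_fov'],d['k1'],ray(d,d['cx'],d['cy']))
a,b=[cv2.imread(f'pics/{n}0.png') for n in('scene','top')]
print(arm.get_state())
E
```

```text
pics
scene 49.08673380598806 -0.02184990453852125 (array([ 1.01353185, -0.59441709,  0.79082654]), array([-0.4949844 ,  0.59071499, -0.63721758]))
top 47.70925203050104 -0.12986467312942798 (array([0.29259944, 0.00613204, 1.22476195]), array([ 0.19831685,  0.0013112 , -0.98013709]))
wrist 65.98700270925353 -0.07704809175042188 (array([ 0.24642255, -0.52438012,  0.37329414]), array([-0.29846709, -0.09176198, -0.94999849]))
{'t': 0.15, 'joint_positions': array([-1.38998876e+00,  2.76479356e-01,  1.50585474e+00,  1.69506978e-05,
        1.36068565e+00, -1.21028011e-01]), 'dq': array([-0.00136622, -0.0027121 , -0.00342324, -0.00183185, -0.00183052,
       -0.00070114]), 'joint_torque': array([ 2.50627723e-03, -4.17142332e+01, -2.46032757e+01,  1.06458032e-06,
        7.69066857e-03, -1.40483840e-05]), 'tool_pos': array([ 0.17084118, -0.54859106,  0.20881659]), 'eef_rot': array([-7.13478335e-04,  9.88633524e-01,  1.50343761e-01, -1.30406649e-05]), 'ft_force': array([-0.04162133, -0.19557028,  0.27733825]), 'wrist_torque': array([0.00022834, 0.04686736, 0.01190722]), 'grip_force': 0.0, 'gripper_width': 0.999176125620717}
```

View pics/top0.png

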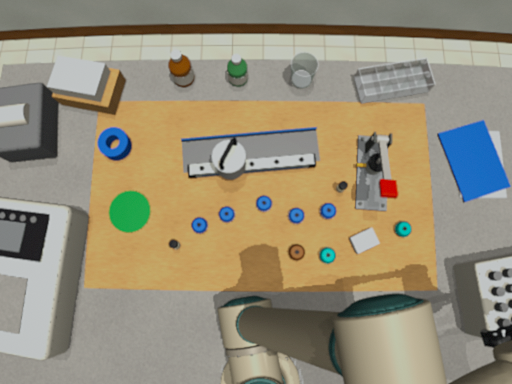

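View pics/scene0.png

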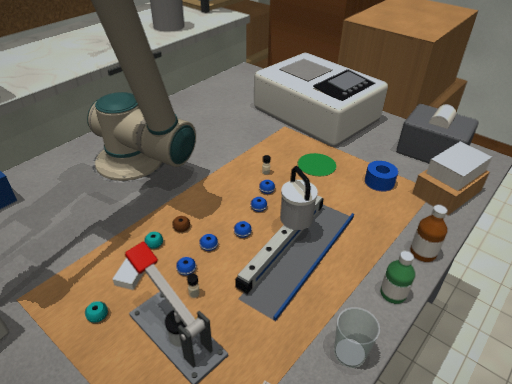

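Top view: five blue holders at about (200,225), (227,214), (264,203), (296,215) and (328,211). The can is on the rail at (228,157), the mat at (130,211) and the red pad at (388,188). The two bystander cuvettes are at (174,244) and (342,186), and the box is at (364,240).

```bash
cat >> h.py <<'E'
def filters(d):
    h=cv2.cvtColor(d['image'],cv2.COLOR_BGR2HSV); m=cv2.inRange(h,(100,130,50),(125,255,255))
    m=cv2.morphologyEx(m,cv2.MORPH_CLOSE,np.ones((5,5)))
    out=[]
    for c in cv2.findContours(m,cv2.RETR_EXTERNAL,cv2.CHAIN_APPROX_NONE)[0]:
        a=cv2.contourArea(c)
        if 80<a<500:
            M=cv2.moments(c); out.append((M['m10']/a,M['m01']/a,a))
    return out
E
python3 - <<'E'
from h import *
np.set_printoptions(precision=4,suppress=True)
t=grab('top'); s=grab('scene')
F=sorted(filters(t)); S=filters(s)
for u,v,a in F:
    P=onz(t,u,v,.016); q=proj(s,P)
    k=min(S,key=lambda k:np.hypot(k[0]-q[0],k[1]-q[1])) if S else None
    print('F',round(u),round(v),a,P, 'scene z14:',onz(s,k[0],k[1],.014))
for n,d in(('top',t),('scene',s)):
    for nm,lo,hi,z in(('green',(55,120,60),(80,255,255),.003),('red',(0,180,120),(8,255,255),.184)):
        for c,st in blobs(d,lo,hi,100): print(n,nm,c,st,onz(d,*c,z))
rt=[b for b in blobs(t,(0,180,120),(8,255,255)) ]; rs=[b for b in blobs(s,(0,180,120),(8,255,255))]
rt=max(rt,key=lambda b:b[1][4]);rs=max(rs,key=lambda b:b[1][4])
print('pad tri',tri(ray(t,*rt[0]),ray(s,*rs[0])))
# dark spots near rail
g=t['image'].max(2); 
n,l,st,c=cv2.connectedComponentsWithStats((g<75).astype(np.uint8))
for i in range(1,n):
    if 170<c[i][0]<420 and 120<c[i][1]<260 and st[i][4]>4: print('dark',c[i].round(1),st[i][4],onz(t,*c[i],.048))
cv2.imwrite('pics/a.png',np.vstack([cv2.resize(t['image'][115:205,175:335],(800,450),interpolation=cv2.INTER_CUBIC)]))
cv2.imwrite('pics/b.png',cv2.resize(s['image'][155:305,225:365],(560,600),interpolation=cv2.INTER_CUBIC))
E
```

```text
F 199 225 146.5 [0.4289 0.1752 0.016 ] scene z14: [0.4494 0.1316 0.014 ]
F 226 214 143.5 [0.4604 0.0993 0.016 ] scene z14: [0.4494 0.1316 0.014 ]
F 248 134 102.5 [0.6957 0.04   0.016 ] scene z14: [ 0.7083 -0.0078  0.014 ]
F 263 203 140.0 [ 0.4926 -0.0049  0.016 ] scene z14: [ 0.4955 -0.008   0.014 ]
F 296 215 140.0 [ 0.4576 -0.0961  0.016 ] scene z14: [ 0.461  -0.0989  0.014 ]
F 328 210 144.0 [ 0.472  -0.1865  0.016 ] scene z14: [ 0.4743 -0.1887  0.014 ]
top green [236.7  69.1] [228  60  18  17 207] [0.9095 0.0794 0.003 ]
top green [129.2 211.1] [ 109  191   41   41 1297] [0.467  0.3806 0.003 ]
top red [388.3 188.2] [380 179  18  19 287] [ 0.5032 -0.3121  0.184 ]
scene green [316.5 164.3] [298 153  38  23 669] [0.4748 0.3733 0.003 ]
scene green [400.2 273.6] [387 261  27  25 491] [0.8731 0.1335 0.003 ]
scene red [140.8 255.9] [125 242  33  30 547] [ 0.5116 -0.3184  0.184 ]
pad tri (array([ 0.5049, -0.3146,  0.1758]), np.float64(0.0001329910667651823))
dark [389.  140.7] 18 [ 0.6698 -0.3635  0.048 ]
dark [227.1 151.1] 117 [0.634  0.0986 0.048 ]
dark [368.6 145.1] 92 [ 0.6556 -0.3034  0.048 ]
dark [373.7 163.6] 242 [ 0.6014 -0.3154  0.048 ]
dark [300.8 159.2] 6 [ 0.612  -0.1088  0.048 ]
dark [276.2 161.4] 5 [ 0.6049 -0.0396  0.048 ]
dark [311.2 165.5] 13 [ 0.5938 -0.1377  0.048 ]
dark [188.  168.5] 6 [0.5828 0.2072 0.048 ]
dark [201.4 167.8] 5 [0.585  0.1696 0.048 ]
dark [293.2 167.1] 28 [ 0.5889 -0.0872  0.048 ]
dark [264.3 169.7] 15 [ 0.5809 -0.0065  0.048 ]
dark [276.6 168.6] 18 [ 0.5842 -0.0406  0.048 ]
dark [219.8 173.7] 29 [0.5685 0.1175 0.048 ]
dark [253.8 170.7] 12 [0.5778 0.0228 0.048 ]
dark [192.4 176.2] 19 [0.5609 0.194  0.048 ]
dark [208.  174.6] 12 [0.5656 0.1504 0.048 ]
dark [342.4 185.3] 47 [ 0.5379 -0.2238  0.048 ]
dark [173.2 243.6] 47 [0.3731 0.2396 0.048 ]
```

View pics/a.png

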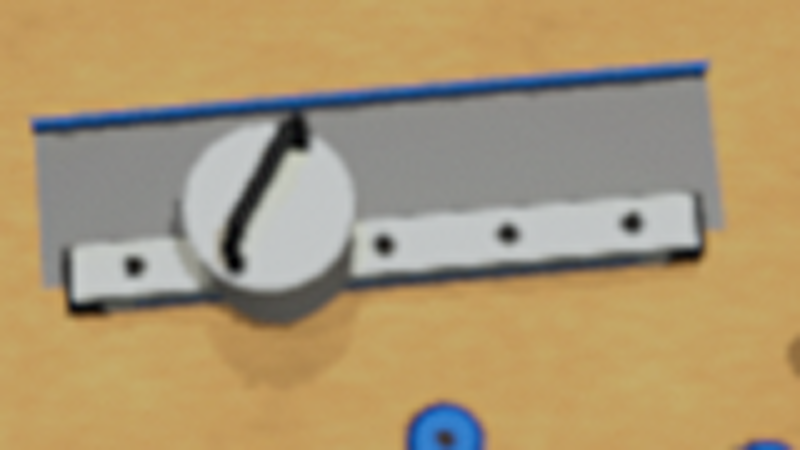

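View pics/b.png

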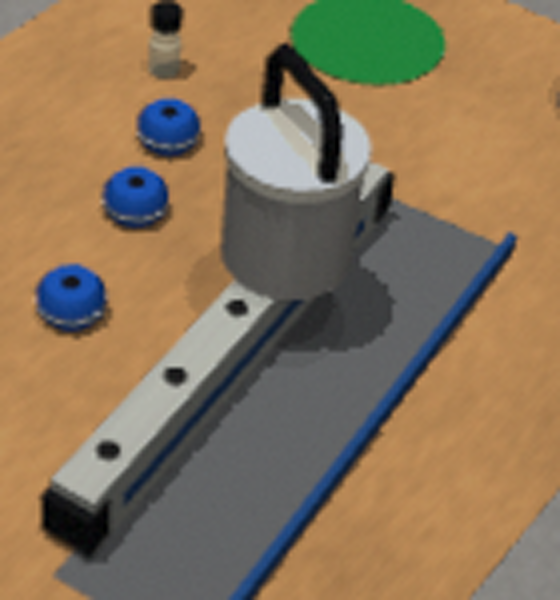

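Crop a shows the visible ports (full-image pixels) at about (202,168), (252,164), (276.6,161.6) and (301.4,159.4), the lid centre at (228,156), and the handle running (222,167) to (234,141). In scene crop b the bar ends are at about (296,167) and (308,180).

Run:
```python
from h import *
np.set_printoptions(precision=4,suppress=True)
t=grab('top'); s=grab('scene')
top=np.array([(135,266),(385,245),(508,233),(632,222)])/5+[175-.4,115-.4]
sc={1:(108,450),2:(175,376),3:(237,307)}
for p in top: print('port top',onz(t,*p,.048))
for k,p in sc.items(): print('port scene',k,onz(s,p[0]/4+225-.4,p[1]/4+155-.4,.048))
L=np.array((268,206))/5+[174.6,114.6]; print('lid top',onz(t,*L,.148))
L=np.array((298,147))/4+[224.6,154.6]; print('lid scene',onz(s,*L,.148))
for p in((240,238),(297,125)): print('bar top',onz(t,p[0]/5+174.6,p[1]/5+114.6,.193))
for p in((287,50),(328,98)): print('bar scene',onz(s,p[0]/4+224.6,p[1]/4+154.6,.195))
```

```text
port top [0.585 0.169 0.048]
port top [0.598  0.0292 0.048 ]
port top [ 0.6055 -0.0396  0.048 ]
port top [ 0.6125 -0.1093  0.048 ]
port scene 1 [ 0.6155 -0.1127  0.048 ]
port scene 2 [ 0.6089 -0.0435  0.048 ]
port scene 3 [0.602  0.0268 0.048 ]
lid top [0.5924 0.0877 0.148 ]
lid scene [0.6039 0.075  0.148 ]
bar top [0.5635 0.0977 0.193 ]
bar top [0.6217 0.0708 0.193 ]
bar scene [0.5761 0.096  0.195 ]
bar scene [0.6212 0.0737 0.195 ]
```

jog_arm --pt "0 0 40 0 1" --pt "0 0 80 0.1 1" --pt "0 0 111 0.2 1" --pt "30 40 111 0.3 1" --pt "60 75 111 0.42 1" --pt "85 105 111 0.54 1" --pt "105 135 111 0.66 1" --pt "125 165 111 0.78 1" --pt "145 195 111 0.9 1" --pt "165 225 111 1.02 1" --pt "185 255 111 1.14 1" --pt "205 285 111 1.2 1"

```text
t: 1.35
tool_pos: [0.3765, -0.2623, 0.3208]
eef_rot: [0.0, 0.729, 0.684, 0.0]
ft_force: [0.0, 0.3, 0.8]
gripper_width: 0.999
grip_force: 0.0
```

jog_arm --pt "20 30 0 0.12 1" --pt "40 60 0 0.24 1" --pt "60 90 0 0.36 1" --pt "80 120 0 0.48 1" --pt "100 150 0 0.6 1" --pt "120 180 0 0.72 1" --pt "140 210 0 0.84 1" --pt "160 240 0 0.96 1" --pt "180 270 0 1.08 1" --pt "200 310 0 1.2 1" --pt "220 349 0 1.2 1" --pt "220 349 0 1.2 1"

```text
t: 2.35
tool_pos: [0.5983, 0.0912, 0.3194]
eef_rot: [-0.0, 0.215, 0.977, 0.002]
ft_force: [0.3, -0.8, -0.0]
gripper_width: 1.003
grip_force: 0.0
```

Run:
```python
from h import *
np.set_printoptions(precision=4,suppress=True)
st=arm.get_state(); print(st['t'],st['tool_pos'],st['joint_positions'],st['eef_rot'])
d=grab('wrist','w1.png')
for p in((.5635,.0977,.193),(.6217,.0708,.193),(.596,.085,.193)): print(proj(d,p))
```

```text
2.35 [0.5983 0.0912 0.3194] [ 0.0335  0.2844  1.2274  0.0045  1.6287 -1.1031] [-0.0001  0.2153  0.9765  0.0023]
[240.0831 143.4964]
[240.7422 204.2674]
[242.5068 177.4703]
```

View pics/w1.png

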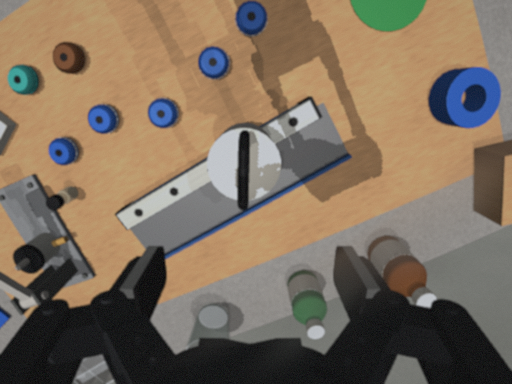

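The wrist view shows the handle bar as an almost vertical line from (245,133) to (243,208), with the fingers lined up across it.

Run:
```python
from h import *
np.set_printoptions(precision=4,suppress=True)
st=arm.get_state(); print(st['t'],st['tool_pos'],st['eef_rot'],st['dq'])
d=grab('wrist')
h=cv2.cvtColor(d['image'],cv2.COLOR_BGR2GRAY)[125:215,225:262]
m=(h<60).astype(np.uint8); n,l,s,c=cv2.connectedComponentsWithStats(m)
i=1+s[1:,4].argmax(); ys,xs=np.where(l==i); xs=xs+225; ys=ys+125
print(xs.min(),xs.max(),ys.min(),ys.max())
a,b=[np.median(xs[abs(ys-y)<2]) for y in(145,198)]
P,Q=onz(d,a,145,.196),onz(d,b,198,.196); M=onz(d,np.median(xs),(ys.min()+ys.max())/2,.196)
print(P,Q,M,np.arctan2(*(Q-P)[[1,0]]))
e=st['eef_rot']; print('tool y ang',2*np.arctan2(e[2],e[1])-np.pi/2)
```

```text
2.4 [0.5974 0.0891 0.3194] [-0.0004  0.2157  0.9765  0.0009] [-0.058  -0.0348  0.0413 -0.0522  0.0195 -0.0309]
240 261 131 214
[0.566  0.1006 0.196 ] [0.6152 0.0759 0.196 ] [0.5909 0.0884 0.196 ] -0.4661053737820181
tool y ang 1.1360250079806287
```

jog_arm --pt "-1 1 -25 -0.03 1" --pt "-1 1 -50 -0.03 1" --pt "-1 1 -75 -0.03 1" --pt "-1 1 -100 -0.03 1" --pt "-1 1 -120 -0.03 1" --pt "-1 1 -135 -0.03 1" --pt "-1 1 -146 -0.03 1" --pt "-1 1 -146 -0.03 1" --pt "-1 1 -146 -0.03 0.5" --pt "-1 1 -146 -0.03 0.2" --pt "-1 1 -146 -0.03 0" --pt "-1 1 -146 -0.03 0"

```text
t: 3.45
tool_pos: [0.5956, 0.0859, 0.1758]
eef_rot: [0.001, 0.233, 0.973, 0.0]
ft_force: [0.7, -0.3, 0.1]
gripper_width: 0.452
grip_force: 0.0
```

jog_arm --pt "0 0 0 0 0" --pt "0 0 0 0 0" --pt "0 0 0 0 0" --pt "0 0 0 0 0" --pt "0 0 10 0 0" --pt "0 0 20 0 0" --pt "0 0 30 0 0" --pt "0 0 40 0 0" --pt "0 0 50 0 0" --pt "0 0 50 0 0" --pt "0 0 50 0 0"

```text
t: 4.37
tool_pos: [0.5954, 0.0859, 0.2254]
eef_rot: [0.001, 0.233, 0.973, 0.0]
ft_force: [-0.2, 0.4, -0.8]
gripper_width: -0.001
grip_force: 0.0
```

Run:
```python
from h import *
np.set_printoptions(precision=4,suppress=True)
st=arm.get_state(); print(st['t'],st['tool_pos'],st['eef_rot'])
t=grab('top');s=grab('scene')
for n,d in(('t',t),('s',s)):
    g=d['image']; P=proj(d,(.594,.086,.198)).astype(int); 
    x,y=P-[50,40]; cv2.imwrite(f'pics/{n}2.png',cv2.resize(g[max(y,0):y+110,x:x+100],(400,440)))
cv2.imwrite('pics/2.png',np.hstack([cv2.imread('pics/t2.png'),cv2.imread('pics/s2.png')]))
# mat by ellipse
for d in(t,s):
    h=cv2.cvtColor(d['image'],cv2.COLOR_BGR2HSV); m=cv2.inRange(h,(55,120,60),(80,255,255))
    c=max(cv2.findContours(m,cv2.RETR_EXTERNAL,cv2.CHAIN_APPROX_NONE)[0],key=cv2.contourArea)
    print('mat',onz(d,*cv2.fitEllipse(c)[0],.003))
```

```text
4.3667 [0.5954 0.0859 0.2254] [0.0008 0.2328 0.9725 0.0002]
mat [0.467  0.3805 0.003 ]
mat [0.4757 0.3736 0.003 ]
```

View pics/2.png

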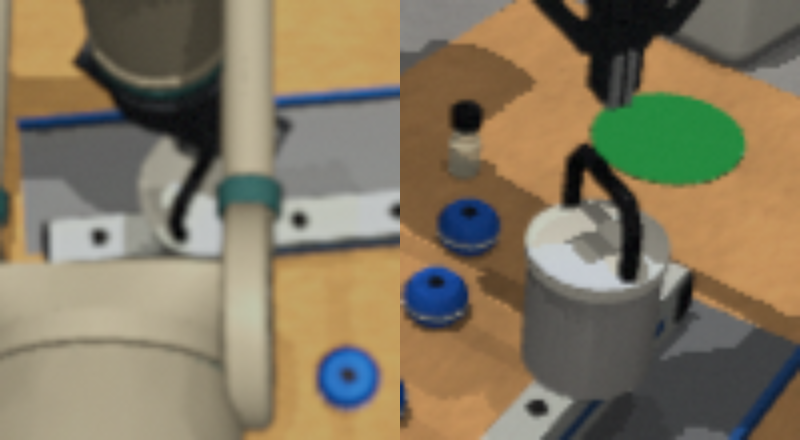

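The fingers closed on nothing; the bar still stands where it was, with the shut fingers above it. I'll open, go down again and check the force before lifting.

jog_arm --pt "0 0 5 0 1" --pt "0 0 5 0 1" --pt "0 0 5 0 1" --pt "0 0 5 0 1" --pt "0 0 5 0 1" --pt "0 0 5 0 1" --pt "0 0 5 0 1" --pt "0 0 5 0 1" --pt "0 0 -15 0 1" --pt "0 0 -35 0 1" --pt "0 0 -52 0 1" --pt "0 0 -52 0 1"

```text
t: 5.47
tool_pos: [0.5923, 0.0859, 0.1689]
eef_rot: [-0.004, 0.233, 0.973, -0.001]
ft_force: [-0.6, -0.1, -0.5]
gripper_width: 0.998
grip_force: 0.0
```

jog_arm --pt "0 0 0 0 0.3" --pt "0 0 0 0 0.3" --pt "0 0 0 0 0.3" --pt "0 0 0 0 0.3" --pt "0 0 0 0 0.3" --pt "0 0 0 0 0.3" --pt "0 0 0 0 0.3" --pt "0 0 0 0 0.3"

```text
t: 6.13
tool_pos: [0.595, 0.0859, 0.1727]
eef_rot: [0.0, 0.233, 0.973, 0.0]
ft_force: [0.1, 0.5, 0.6]
gripper_width: 0.299
grip_force: 0.0
```

jog_arm --pt "0 0 0 0 0" --pt "0 0 0 0 0" --pt "0 0 0 0 0" --pt "0 0 0 0 0" --pt "0 0 0 0 0" --pt "0 0 0 0 0"

```text
t: 6.63
tool_pos: [0.5951, 0.086, 0.1729]
eef_rot: [0.0, 0.233, 0.973, 0.0]
ft_force: [-0.7, -0.2, 3.2]
gripper_width: 0.084
grip_force: 57.6
```

Run:
```python
from h import *
d=grab('wrist'); s=grab('scene')
g=s['image']; x,y=(proj(s,(.594,.086,.17))-[60,60]).astype(int)
cv2.imwrite('pics/3.png',np.hstack([cv2.resize(d['image'],(400,300)),cv2.resize(g[y:y+120,x:x+120],(300,300))]))
```

```text
(no output)
```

View pics/3.png

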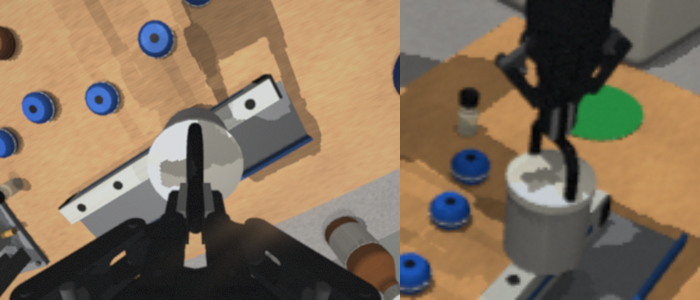

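It holds something now: width 0.084, 58 N. I'll test it with a small lift.

jog_arm --pt "0 0 2 0 0" --pt "0 0 5 0 0" --pt "0 0 8 0 0" --pt "0 0 12 0 0" --pt "0 0 12 0 0" --pt "0 0 12 0 0" --pt "0 0 12 0 0"

```text
t: 7.32
tool_pos: [0.5948, 0.0859, 0.1844]
eef_rot: [-0.0, 0.233, 0.973, -0.0]
ft_force: [-0.2, -0.2, -3.5]
gripper_width: 0.082
grip_force: 56.3
```

Run:
```python
from h import *
d=grab('wrist'); s=grab('scene')
g=s['image']; x,y=(proj(s,(.594,.086,.17))-[60,60]).astype(int)
cv2.imwrite('pics/4.png',np.hstack([cv2.resize(d['image'],(400,300)),cv2.resize(g[y:y+120,x:x+120],(300,300))]))
```

```text
(no output)
```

View pics/4.png

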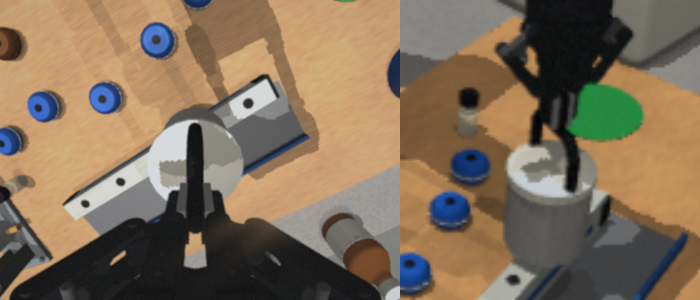

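The can is off the rail: -3.5 N, about its weight. Carrying it to the mat.

jog_arm --pt "0 0 8 0 0" --pt "0 0 18 0 0" --pt "0 0 30 0 0" --pt "-2 6 38 0 0" --pt "-6 15 40 0 0" --pt "-12 29 40 0 0" --pt "-20 47 40 0 0" --pt "-28 66 40 0 0" --pt "-36 85 40 0 0" --pt "-44 104 40 0 0" --pt "-52 123 40 0 0" --pt "-60 142 40 0 0"

```text
t: 8.42
tool_pos: [0.5328, 0.2301, 0.224]
eef_rot: [-0.001, 0.232, 0.973, 0.0]
ft_force: [-0.8, 0.9, -3.1]
gripper_width: 0.08
grip_force: 56.5
```

jog_arm --pt "-8 19 0 0 0" --pt "-16 38 0 0 0" --pt "-24 57 0 0 0" --pt "-32 76 0 0 0" --pt "-40 95 0 0 0" --pt "-48 113 0 0 0" --pt "-55 129 0 0 0" --pt "-60 141 0 0 0" --pt "-63 147 0 0 0" --pt "-64 149 0 0 0" --pt "-64 149 0 0 0" --pt "-64 149 0 0 0"

```text
t: 9.42
tool_pos: [0.4711, 0.3763, 0.2244]
eef_rot: [0.0, 0.233, 0.973, -0.0]
ft_force: [-0.2, 0.0, -2.8]
gripper_width: 0.08
grip_force: 56.7
```

jog_arm --pt "0 0 -12 0 0" --pt "0 0 -24 0 0" --pt "0 0 -36 0 0" --pt "0 0 -48 0 0" --pt "0 0 -60 0 0" --pt "0 0 -70 0 0" --pt "0 0 -76 0 0" --pt "0 0 -80 0 0" --pt "0 0 -80 0 0" --pt "0 0 -80 0 0"

```text
t: 10.25
tool_pos: [0.4713, 0.3769, 0.1448]
eef_rot: [0.0, 0.233, 0.973, 0.0]
ft_force: [0.0, -0.2, -2.5]
gripper_width: 0.08
grip_force: 56.5
```

Run:
```python
from h import *
s=grab('scene'); d=grab('wrist')
g=s['image']; x,y=(proj(s,(.47,.377,.05))-[70,90]).astype(int)
cv2.imwrite('pics/5.png',np.hstack([cv2.resize(d['image'],(400,300)),cv2.resize(g[max(y,0):max(y,0)+140,x:x+140],(300,300))]))
```

```text
(no output)
```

View pics/5.png

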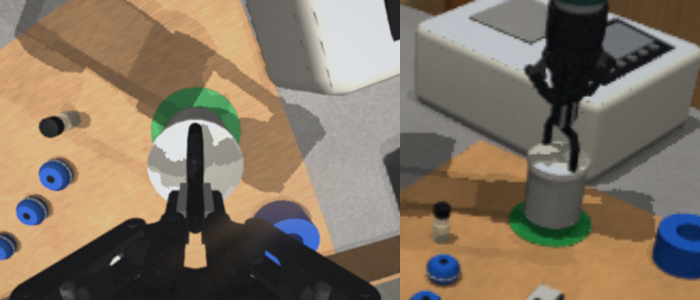

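Can is hanging over the mat, roughly centred, with about 17 mm to go.

jog_arm --pt "0 0 -4 0 0" --pt "0 0 -8 0 0" --pt "0 0 -11 0 0" --pt "0 0 -13 0 0" --pt "0 0 -15 0 0" --pt "0 0 -16 0 0" --pt "0 0 -17 0 0" --pt "0 0 -17 0 0" --pt "0 0 -17 0 0"

```text
t: 11.1
tool_pos: [0.471, 0.3771, 0.128]
eef_rot: [0.0, 0.233, 0.973, 0.0]
ft_force: [0.0, 0.9, 1.1]
gripper_width: 0.086
grip_force: 57.7
```

jog_arm --pt "0 0 0 0 0.3" --pt "0 0 0 0 0.6" --pt "0 0 0 0 1" --pt "0 0 0 0 1" --pt "0 0 0 0 1" --pt "0 0 0 0 1" --pt "0 0 0 0 1" --pt "0 0 0 0 1" --pt "0 0 20 0 1" --pt "0 0 50 0 1" --pt "0 0 90 0 1" --pt "0 0 130 0 1"

```text
t: 12.1
tool_pos: [0.4702, 0.3765, 0.2581]
eef_rot: [-0.001, 0.233, 0.973, -0.001]
ft_force: [1.4, 0.4, 0.7]
gripper_width: 1.004
grip_force: 0.0
```

jog_arm --pt "0 -30 0 -0.05 1" --pt "0 -60 0 -0.1 1" --pt "0 -90 0 -0.1 1" --pt "0 -120 0 -0.1 1" --pt "0 -150 0 -0.1 1" --pt "0 -180 0 -0.1 1" --pt "0 -200 0 -0.1 1" --pt "0 -200 0 -0.1 1" --pt "0 -200 0 -0.1 1" --pt "0 -200 0 -0.1 1"

```text
t: 12.93
tool_pos: [0.471, 0.1775, 0.2577]
eef_rot: [0.0, 0.281, 0.96, 0.001]
ft_force: [0.1, 0.0, 0.3]
gripper_width: 1.0
grip_force: 0.0
```

Run:
```python
from h import *
np.set_printoptions(precision=4,suppress=True)
st=arm.get_state(); print(st['t'],st['tool_pos'],st['joint_positions'])
w=grab('wrist');t=grab('top');s=grab('scene')
cv2.imwrite('pics/6.png',np.hstack([np.vstack([cv2.resize(x['image'],(400,300)) for x in(t,s)]),np.vstack([cv2.resize(w['image'],(400,300)),np.zeros((300,400,3),np.uint8)])]))
for n,d in(('t',t),('s',s),('w',w)):
    for u,v,a in filters(d): print(n,round(u),round(v),a,onz(d,u,v,.015))
```

```text
12.9333 [0.471  0.1775 0.2577] [ 0.2214  0.1419  1.5631  0.0009  1.4359 -0.7795]
t 199 225 148.5 [0.4287 0.1755 0.015 ]
t 296 215 140.0 [ 0.4578 -0.0962  0.015 ]
t 226 214 144.5 [0.4605 0.0995 0.015 ]
t 328 210 144.0 [ 0.4722 -0.1867  0.015 ]
t 263 203 139.0 [ 0.4926 -0.0049  0.015 ]
t 248 134 101.5 [0.6959 0.0412 0.015 ]
s 186 265 208.5 [ 0.4747 -0.189   0.015 ]
s 208 241 183.5 [ 0.461  -0.0992  0.015 ]
s 242 229 172.0 [ 0.4959 -0.0085  0.015 ]
s 310 270 347.0 [ 0.7086 -0.0068  0.015 ]
s 263 195 285.5 [0.4501 0.1309 0.015 ]
s 5 192 318.5 [-0.1164 -0.3452  0.015 ]
w 64 275 406.0 [ 0.4736 -0.1923  0.015 ]
w 97 243 484.0 [ 0.4594 -0.1011  0.015 ]
w 447 155 250.5 [0.6246 0.42   0.015 ]
```

View pics/6.png

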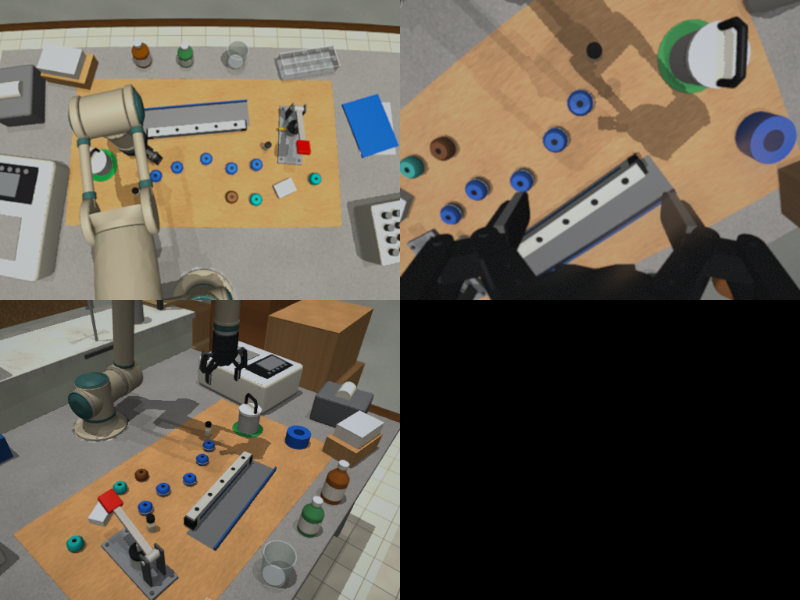

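Can stands on the mat, and all five ports are now visible. I'll turn the fingers square to the rail over the first holder and measure with all the cameras.

jog_arm --pt "-5 0 0 -0.1 1" --pt "-10 0 0 -0.2 1" --pt "-15 -1 0 -0.3 1" --pt "-20 -2 0 -0.4 1" --pt "-25 -3 0 -0.5 1" --pt "-30 -3 0 -0.6 1" --pt "-35 -4 0 -0.7 1" --pt "-41 -4 0 -0.8 1" --pt "-41 -4 0 -0.9 1" --pt "-41 -4 0 -0.9 1" --pt "-41 -4 0 -0.9 0.72" --pt "-41 -4 0 -0.9 0.72"

```text
t: 14.08
tool_pos: [0.4301, 0.1734, 0.2575]
eef_rot: [0.0, 0.669, 0.743, 0.0]
ft_force: [-0.4, 0.4, 0.5]
gripper_width: 0.75
grip_force: 0.0
```

```bash
cat >> h.py <<'E'
def ports(d,guess):
    """dark spot centroid near each guessed port (world points), cast on z=.048"""
    g=d['image'].max(2).astype(float); o=[]
    for P in guess:
        x,y=proj(d,P); r=8
        xi,yi=int(round(x)),int(round(y))
        if not(r<xi<511-r and r<yi<383-r): o.append(None); continue
        w=g[yi-r:yi+r+1,xi-r:xi+r+1]; m=(w<110).astype(np.uint8)
        n,l,s,c=cv2.connectedComponentsWithStats(m)
        k=[i for i in range(1,n) if 3<s[i][4]<90 and np.hypot(*(c[i]-r))<7]
        if not k: o.append(None); continue
        i=min(k,key=lambda i:np.hypot(*(c[i]-r))); o.append(onz(d,c[i][0]+xi-r,c[i][1]+yi-r,.048)[:2].round(4))
    return o
G=[(.6139-.0069*k,-.1114+.0697*k,.048) for k in range(5)]
E
python3 - <<'E'
from h import *
np.set_printoptions(precision=4,suppress=True)
st=arm.get_state(); print(st['t'],st['tool_pos'],st['joint_positions'],st['eef_rot'])
w=grab('wrist','w7.png');t=grab('top');s=grab('scene')
for n,d in(('t',t),('s',s),('w',w)):
    print(n,ports(d,G))
    for u,v,a in sorted(filters(d)): print(n,round(u),round(v),a,onz(d,u,v,.015)[:2])
    h=cv2.cvtColor(d['image'],cv2.COLOR_BGR2HSV); m=cv2.inRange(h,(55,120,60),(80,255,255))
E
```

```text
14.0833 [0.4301 0.1734 0.2575] [0.2331 0.0803 1.6357 0.     1.4255 0.1292] [0.     0.6694 0.7429 0.0001]
t [array([ 0.6125, -0.1087]), array([ 0.6057, -0.0394]), array([0.5982, 0.0299]), array([0.5915, 0.0999]), array([0.585 , 0.1693])]
t 199 225 147.0 [0.429  0.1754]
t 226 214 144.5 [0.4605 0.0995]
t 248 134 102.5 [0.6959 0.0409]
t 263 203 139.0 [ 0.4926 -0.0049]
t 296 215 140.0 [ 0.4578 -0.0962]
t 328 210 144.0 [ 0.4722 -0.1867]
s [array([ 0.6154, -0.113 ]), array([ 0.6086, -0.0431]), array([0.6026, 0.0264]), array([0.5958, 0.0962]), array([0.5893, 0.1648])]
s 5 192 316.5 [-0.116  -0.3454]
s 186 265 208.5 [ 0.4747 -0.189 ]
s 208 241 184.5 [ 0.461  -0.0993]
s 242 229 173.0 [ 0.496  -0.0087]
s 263 195 289.5 [0.4503 0.1306]
s 310 270 344.0 [ 0.7085 -0.0072]
w [None, None, None, array([0.5931, 0.0975]), array([0.5865, 0.1673])]
w 249 316 248.5 [ 0.458  -0.1062]
w 278 270 452.0 [ 0.4935 -0.0089]
w 426 153 221.0 [0.681  0.2024]
```

View pics/w7.png

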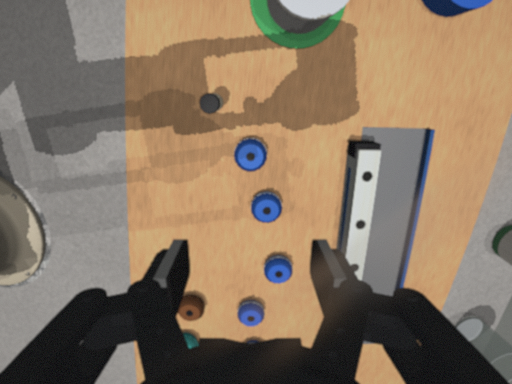

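The wrist view gives ports 4 and 5 within 1 mm of the top/scene average, so I'll use the averages. Holders 1 and 2 are at pixels (251,155) and (267,207). Picking the first.

jog_arm --pt "0 0 -40 0 0.72" --pt "0 0 -80 0 0.72" --pt "0 0 -120 0 0.72" --pt "0 0 -160 0 0.72" --pt "0 0 -195 0 0.72" --pt "0 0 -220 0 0.72" --pt "0 0 -238 0 0.72" --pt "0 0 -248 0 0.72" --pt "0 0 -253 0 0.72" --pt "0 0 -256 0 0.72" --pt "0 0 -256 0 0.72" --pt "0 0 -256 0 0.72"

```text
t: 15.23
tool_pos: [0.4307, 0.1731, 0.0021]
eef_rot: [0.0, 0.67, 0.742, 0.001]
ft_force: [0.3, -1.1, 0.4]
gripper_width: 0.717
grip_force: 0.0
```

jog_arm --pt "0 0 0 0 0.5" --pt "0 0 0 0 0.4" --pt "0 0 0 0 0.3" --pt "0 0 0 0 0.3" --pt "0 0 0 0 0.3" --pt "0 0 0 0 0.3" --pt "0 0 0 0 0.3"

```text
t: 15.82
tool_pos: [0.4307, 0.1731, 0.0027]
eef_rot: [0.001, 0.67, 0.742, 0.001]
ft_force: [-1.0, -0.6, 5.1]
gripper_width: 0.382
grip_force: 49.0
```

Width 0.38 (32 mm) with 5 N upward means the pads sit too high, on the bevel. The handle grip was also high, so the effective pads are farther back than stated. I'll reopen and go down in guarded steps.

jog_arm --pt "0 0 0 0 0.72" --pt "0 0 0 0 0.72" --pt "0 0 0 0 0.72" --pt "0 0 0 0 0.72" --pt "0 0 0 0 0.72" --pt "0 0 -3 0 0.72" --pt "0 0 -6 0 0.72" --pt "0 0 -6 0 0.72" --pt "0 0 -6 0 0.72" --pt "0 0 -6 0 0.72"

```text
t: 16.65
tool_pos: [0.4298, 0.1729, -0.0046]
eef_rot: [-0.0, 0.671, 0.742, -0.0]
ft_force: [-0.4, 0.0, -0.0]
gripper_width: 0.722
grip_force: 0.0
```

jog_arm --pt "0 0 -2 0 0.72" --pt "0 0 -4 0 0.72" --pt "0 0 -4 0 0.72" --pt "0 0 -4 0 0.72"

```text
t: 16.98
tool_pos: [0.4298, 0.1729, -0.0086]
eef_rot: [-0.0, 0.671, 0.742, -0.0]
ft_force: [1.2, 0.4, -0.1]
gripper_width: 0.723
grip_force: 0.0
```

jog_arm --pt "0 0 -2 0 0.72" --pt "0 0 -4 0 0.72" --pt "0 0 -4 0 0.72" --pt "0 0 -4 0 0.72"

```text
t: 17.32
tool_pos: [0.4298, 0.1729, -0.0126]
eef_rot: [-0.0, 0.671, 0.742, -0.0]
ft_force: [0.3, 0.2, -1.0]
gripper_width: 0.718
grip_force: 0.0
```

Run:
```python
from h import *
s=grab('scene')
g=s['image']; x,y=(proj(s,(.43,.174,.03))-[50,40]).astype(int)
cv2.imwrite('pics/8.png',cv2.resize(g[y:y+75,x:x+100],(800,600),interpolation=cv2.INTER_CUBIC))
print(filters(s), [proj(s,(.4305,.1737,z)) for z in(0,.014,.028)],x,y)
```

```text
[(185.68804433887567, 264.8749010292953, 210.5), (208.27403414195865, 241.33602875112305, 185.5), (242.39884393063585, 228.61560693641619, 173.0), (310.22594752186586, 270.22886297376095, 343.0), (262.3197640117994, 195.25191740412978, 282.5), (5.419136765470618, 191.8684347373895, 320.5)] [array([266.43702499, 189.13737662]), array([266.59913138, 185.46246984]), array([266.7635364, 181.7342423])] 216 141
```

View pics/8.png

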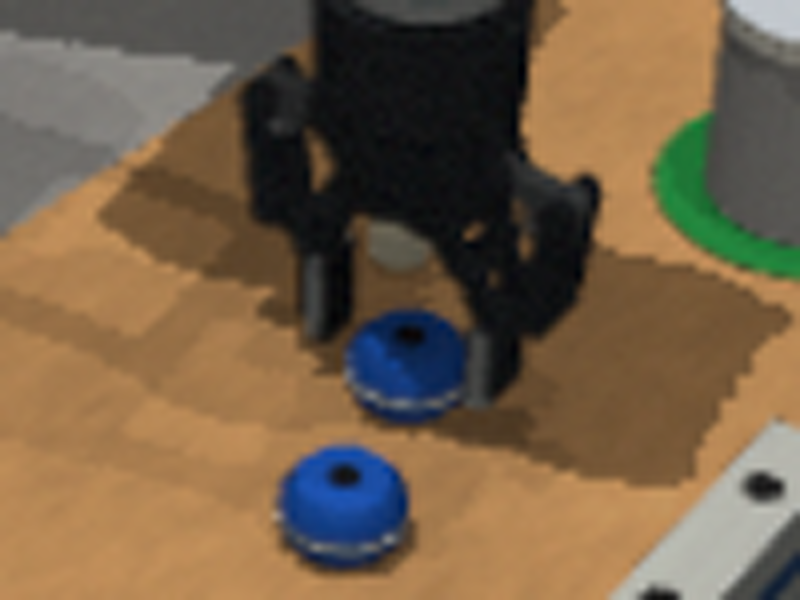

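The holder sits between the fingers and the tips are near the bench. Closing here.

jog_arm --pt "0 0 0 0 0.5" --pt "0 0 0 0 0.4" --pt "0 0 0 0 0.3" --pt "0 0 0 0 0.3" --pt "0 0 0 0 0.3" --pt "0 0 0 0 0.3"

```text
t: 17.87
tool_pos: [0.43, 0.173, -0.0119]
eef_rot: [0.0, 0.67, 0.742, 0.0]
ft_force: [-1.2, 0.0, 5.2]
gripper_width: 0.507
grip_force: 60.4
```

Run:
```python
from h import *
s=grab('scene')
for sx in(-.031,.031):
  for z in(-.005,0,.005,.01,.015): print(sx,z,proj(s,(.4298+sx*.995,.1729+sx*.1,z)).round(1))
```

```text
-0.031 -0.005 [257.4 186.7]
-0.031 0 [257.4 185.4]
-0.031 0.005 [257.4 184.1]
-0.031 0.01 [257.5 182.7]
-0.031 0.015 [257.5 181.4]
0.031 -0.005 [274.9 194.4]
0.031 0 [274.9 193.1]
0.031 0.005 [275.  191.7]
0.031 0.01 [275.1 190.4]
0.031 0.015 [275.2 189.1]
```

Width 0.507 agrees with the handle reading (12 mm at 0.084) for a 46 mm band, so this is a proper grip. Lifting and carrying it to port 5.

jog_arm --pt "0 0 5 0 0.3" --pt "0 0 15 0 0.3" --pt "0 0 30 0 0.3" --pt "0 0 50 0 0.3" --pt "0 0 70 0 0.3" --pt "10 -1 85 0 0.3" --pt "30 -2 90 0 0.3" --pt "55 -3 90 0 0.3" --pt "80 -4 90 0 0.3" --pt "105 -5 90 0 0.3" --pt "130 -5 90 0 0.3" --pt "148 -6 90 0 0.3"

```text
t: 18.92
tool_pos: [0.5803, 0.1669, 0.0777]
eef_rot: [0.001, 0.671, 0.742, 0.001]
ft_force: [-1.0, -0.2, 0.5]
gripper_width: 0.498
grip_force: 61.2
```

jog_arm --pt "6 0 0 0 0.3" --pt "8 0 0 0 0.3" --pt "8 0 0 0 0.3" --pt "8 0 0 0 0.3" --pt "8 0 0 0 0.3"

```text
t: 19.33
tool_pos: [0.5843, 0.167, 0.0775]
eef_rot: [-0.0, 0.67, 0.742, -0.001]
ft_force: [-0.9, 0.4, -1.5]
gripper_width: 0.501
grip_force: 61.2
```

Run:
```python
from h import *
np.set_printoptions(precision=4,suppress=True)
st=arm.get_state(); print(st['tool_pos'],st['gripper_width'])
s=grab('scene'); t=grab('top')
for n,d in(('s',s),('t',t)):
  for u,v,a in filters(d): print(n,round(u,1),round(v,1),a,onz(d,u,v,.016)[:2],onz(d,u,v,.106)[:2])
print(proj(s,(.5863,.1674,.104)),proj(t,(.5863,.1674,.104)))
```

```text
[0.5843 0.167  0.0775] 0.5011735273559087
s 185.7 264.9 209.5 [ 0.4757 -0.1897] [ 0.5381 -0.2367]
s 208.3 241.3 185.5 [ 0.4618 -0.0999] [ 0.5259 -0.1574]
s 242.4 228.7 172.0 [ 0.4968 -0.0095] [ 0.5568 -0.0775]
s 310.5 270.0 341.0 [ 0.709  -0.0076] [ 0.7443 -0.0758]
s 258.6 203.5 148.0 [0.4653 0.0947] [0.529  0.0146]
s 311.7 184.6 153.5 [0.5296 0.2625] [0.5858 0.163 ]
s 5.4 191.8 321.5 [-0.115  -0.3454] [ 0.0161 -0.3743]
t 295.9 215.3 140.0 [ 0.4576 -0.0961] [ 0.4453 -0.0885]
t 226.3 213.8 144.5 [0.4604 0.0994] [0.4479 0.0925]
t 327.8 210.4 143.0 [ 0.472  -0.1864] [ 0.4586 -0.1721]
t 263.5 202.8 140.0 [ 0.4926 -0.0049] [ 0.4777 -0.0041]
t 261.7 132.8 80.5 [0.6995 0.0015] [0.6692 0.0018]
[312.7055 184.4731] [199.5121 162.2614]
```

jog_arm --pt "1 1 0 0 0.3" --pt "2 1 -10 0 0.3" --pt "2 1 -20 0 0.3" --pt "2 1 -30 0 0.3" --pt "2 1 -35 0 0.3" --pt "2 1 -38 0 0.3" --pt "2 1 -40 0 0.3" --pt "2 1 -40 0 0.3" --pt "2 1 -40 0 0.3"

```text
t: 20.18
tool_pos: [0.5881, 0.168, 0.0376]
eef_rot: [0.0, 0.671, 0.742, 0.0]
ft_force: [-0.0, 0.1, -0.6]
gripper_width: 0.503
grip_force: 61.2
```

jog_arm --pt "0 0 -1 0 0.3" --pt "0 0 -2 0 0.3" --pt "0 0 -2 0 0.3" --pt "0 0 -2 0 0.3"

```text
t: 20.52
tool_pos: [0.5884, 0.1681, 0.0362]
eef_rot: [0.0, 0.671, 0.742, 0.001]
ft_force: [-0.1, -0.5, 2.5]
gripper_width: 0.505
grip_force: 61.5
```

jog_arm --pt "0 0 2 0 0.3" --pt "-2 -1 2 0 0.3" --pt "-2 -1 2 0 0.3" --pt "-2 -1 1 0 0.3" --pt "-2 -1 0 0 0.3" --pt "-2 -1 0 0 0.3" --pt "-2 -1 0 0 0.3"

```text
t: 21.1
tool_pos: [0.5858, 0.1669, 0.0361]
eef_rot: [0.0, 0.671, 0.742, -0.0]
ft_force: [-1.7, -0.4, 5.9]
gripper_width: 0.504
grip_force: 61.8
```

jog_arm --pt "0 0 0 0 0.55" --pt "0 0 0 0 0.62" --pt "0 0 0 0 0.72" --pt "0 0 0 0 0.72" --pt "0 0 0 0 0.72" --pt "0 0 10 0 0.72" --pt "0 0 30 0 0.72" --pt "0 0 60 0 0.72" --pt "-20 -10 80 0 0.72" --pt "-55 -30 80 0 0.72" --pt "-90 -50 80 0 0.72" --pt "-124 -70 80 0 0.72"

```text
t: 22.1
tool_pos: [0.4608, 0.0965, 0.1165]
eef_rot: [0.001, 0.67, 0.742, 0.0]
ft_force: [-0.2, -0.4, 0.2]
gripper_width: 0.721
grip_force: 0.0
```

```bash
cat >> h.py <<'E'
def look():
    np.set_printoptions(precision=4,suppress=True)
    st=arm.get_state(); print(st['t'],st['tool_pos'],st['gripper_width'])
    for n,b in(('top',(.0013,-.0018)),('scene',(-.0013,.0018)),('wrist',(0,0))):
        d=grab(n)
        h=cv2.cvtColor(d['image'],cv2.COLOR_BGR2HSV); m=cv2.inRange(h,(100,130,50),(125,255,255))
        m=cv2.morphologyEx(m,cv2.MORPH_CLOSE,np.ones((5,5)))
        for c in cv2.findContours(m,cv2.RETR_EXTERNAL,cv2.CHAIN_APPROX_NONE)[0]:
            a=cv2.contourArea(c)
            if not 80<a<1500: continue
            M=cv2.moments(c); u,v=M['m10']/a,M['m01']/a
            B=onz(d,u,v,.015)[:2]+b; R=onz(d,u,v,.063)[:2]+b
            k=min(range(5),key=lambda k:np.hypot(*(R-G[k][:2]))); e=np.hypot(*(R-G[k][:2]))
            w=cv2.boundingRect(c)[2:]
            if e<.03: print(n,'rail',R,'port',k+1,((R-G[k][:2])*1000).round(1),a,w)
            elif .38<B[0]<.56 and -.3<B[1]<.28: print(n,'bench',B,a,w)
E
python3 -c "from h import *;look()"
```

```text
22.1 [0.4608 0.0965 0.1165] 0.720684903056663
top bench [ 0.4591 -0.098 ] 140.0 (15, 14)
top bench [ 0.4735 -0.1885] 144.0 (15, 14)
top bench [ 0.4937 -0.0066] 141.0 (14, 15)
scene bench [ 0.4733 -0.1873] 207.5 (18, 18)
scene bench [ 0.4604 -0.0977] 188.5 (17, 17)
scene bench [ 0.4947 -0.0069] 173.0 (16, 17)
scene bench [0.4633 0.0974] 148.0 (16, 15)
scene rail [0.5874 0.1658] port 5 [ 1.1 -1.6] 176.0 (16, 16)
wrist bench [ 0.464  -0.0916] 186.5 (33, 11)
wrist bench [ 0.4926 -0.009 ] 1045.5 (38, 37)
```

Holder 1 is within 2 mm of port 5. Second holder next.

jog_arm --pt "1 1 -30 0 0.72" --pt "1 1 -60 0 0.72" --pt "1 1 -85 0 0.72" --pt "1 1 -105 0 0.72" --pt "1 1 -118 0 0.72" --pt "1 1 -125 0 0.72" --pt "1 1 -129 0 0.72" --pt "1 1 -129 0 0.72" --pt "1 1 -129 0 0.5" --pt "1 1 -129 0 0.3" --pt "1 1 -129 0 0.3" --pt "1 1 -129 0 0.3"

```text
t: 23.25
tool_pos: [0.4642, 0.0981, -0.0122]
eef_rot: [0.001, 0.671, 0.742, 0.001]
ft_force: [-0.8, 1.0, 7.0]
gripper_width: 0.509
grip_force: 61.4
```

jog_arm --pt "0 0 0 0 0.3" --pt "0 0 0 0 0.3" --pt "0 0 0 0 0.3"

```text
t: 23.5
tool_pos: [0.4642, 0.0981, -0.0122]
eef_rot: [0.001, 0.671, 0.742, 0.001]
ft_force: [-0.5, 0.9, 6.9]
gripper_width: 0.507
grip_force: 61.4
```

jog_arm --pt "0 0 5 0 0.3" --pt "0 0 15 0 0.3" --pt "0 0 30 0 0.3" --pt "0 0 50 0 0.3" --pt "0 0 70 0 0.3" --pt "10 0 80 0 0.3" --pt "30 0 80 0 0.3" --pt "55 0 80 0 0.3" --pt "80 0 80 0 0.3" --pt "105 0 80 0 0.3" --pt "122 0 80 0 0.3" --pt "130 0 80 0 0.3"

```text
t: 24.5
tool_pos: [0.5957, 0.0978, 0.0668]
eef_rot: [0.001, 0.671, 0.742, 0.001]
ft_force: [-0.2, 0.2, -0.4]
gripper_width: 0.509
grip_force: 61.1
```

jog_arm --pt "0 0 0 0 0.3" --pt "0 0 -10 0 0.3" --pt "0 0 -20 0 0.3" --pt "0 0 -25 0 0.3" --pt "0 0 -28 0 0.3" --pt "0 0 -28 0 0.3" --pt "0 0 -28 0 0.3"

```text
t: 25.08
tool_pos: [0.5924, 0.0979, 0.0383]
eef_rot: [-0.0, 0.67, 0.742, -0.0]
ft_force: [-0.3, -0.2, -0.2]
gripper_width: 0.499
grip_force: 61.1
```

jog_arm --pt "1 0 -1 0 0.3" --pt "1 0 -2 0 0.3" --pt "1 0 -2 0 0.3" --pt "1 0 -2 0 0.3"

```text
t: 25.42
tool_pos: [0.594, 0.0979, 0.0367]
eef_rot: [0.0, 0.671, 0.742, 0.0]
ft_force: [-0.3, -0.3, 0.6]
gripper_width: 0.503
grip_force: 61.1
```

jog_arm --pt "0 0 0 0 0.55" --pt "0 0 0 0 0.62" --pt "0 0 0 0 0.72" --pt "0 0 0 0 0.72" --pt "0 0 0 0 0.72" --pt "0 0 10 0 0.72" --pt "0 0 30 0 0.72" --pt "0 0 60 0 0.72" --pt "-20 -20 80 0 0.72" --pt "-45 -48 80 0 0.72" --pt "-75 -80 80 0 0.72" --pt "-99 -105 80 0 0.72"

```text
t: 26.42
tool_pos: [0.4938, -0.0081, 0.1178]
eef_rot: [0.001, 0.67, 0.742, 0.0]
ft_force: [0.2, -0.7, 0.1]
gripper_width: 0.719
grip_force: 0.0
```

```bash
python3 -c "from h import *;look()"
```

```text
26.4167 [ 0.4938 -0.0081  0.1178] 0.7188974081679639
top bench [ 0.4585 -0.1041] 86.5 (10, 14)
top bench [ 0.4734 -0.1886] 143.0 (15, 14)
top rail [0.5851 0.1677] port 5 [-1.2  0.3] 159.0 (15, 15)
top rail [0.5932 0.1028] port 4 [-0.   5.1] 110.5 (11, 16)
scene bench [ 0.4734 -0.1872] 208.5 (18, 18)
scene bench [ 0.4597 -0.0975] 184.5 (17, 17)
scene bench [ 0.495  -0.0072] 170.0 (16, 16)
scene rail [0.5994 0.1103] port 4 [ 6.2 12.6] 453.0 (63, 90)
wrist bench [ 0.4709 -0.1869] 583.0 (37, 25)
wrist bench [ 0.4584 -0.1   ] 1218.0 (43, 39)
```

jog_arm --pt "0 1 -30 0 0.72" --pt "0 1 -60 0 0.72" --pt "0 1 -85 0 0.72" --pt "0 1 -105 0 0.72" --pt "0 1 -118 0 0.72" --pt "0 1 -125 0 0.72" --pt "0 1 -129 0 0.72" --pt "0 1 -129 0 0.72" --pt "0 1 -129 0 0.5" --pt "0 1 -129 0 0.3" --pt "0 1 -129 0 0.3" --pt "0 1 -129 0 0.3"

```text
t: 27.57
tool_pos: [0.4961, -0.006, -0.0112]
eef_rot: [0.001, 0.671, 0.742, 0.001]
ft_force: [-0.1, 0.6, 6.0]
gripper_width: 0.508
grip_force: 61.3
```

jog_arm --pt "0 0 0 0 0.3" --pt "0 0 0 0 0.3" --pt "0 0 0 0 0.3"

```text
t: 27.82
tool_pos: [0.4962, -0.006, -0.0112]
eef_rot: [0.001, 0.671, 0.742, 0.001]
ft_force: [-0.4, 0.7, 6.1]
gripper_width: 0.504
grip_force: 61.3
```

jog_arm --pt "0 0 5 0 0.3" --pt "0 0 15 0 0.3" --pt "0 0 30 0 0.3" --pt "0 0 50 0 0.3" --pt "0 0 70 0 0.3" --pt "10 4 80 0 0.3" --pt "30 10 80 0 0.3" --pt "52 18 80 0 0.3" --pt "75 26 80 0 0.3" --pt "93 32 80 0 0.3" --pt "106 35 80 0 0.3" --pt "106 35 80 0 0.3"

```text
t: 28.82
tool_pos: [0.6041, 0.0294, 0.0678]
eef_rot: [0.001, 0.67, 0.742, 0.001]
ft_force: [0.5, -1.1, -1.3]
gripper_width: 0.504
grip_force: 61.1
```

jog_arm --pt "0 0 0 0 0.3" --pt "0 0 -10 0 0.3" --pt "0 0 -20 0 0.3" --pt "0 0 -25 0 0.3" --pt "0 0 -28 0 0.3" --pt "0 0 -28 0 0.3" --pt "0 0 -28 0 0.3"

```text
t: 29.4
tool_pos: [0.6005, 0.0288, 0.0392]
eef_rot: [-0.0, 0.671, 0.742, -0.0]
ft_force: [0.9, -0.1, -0.7]
gripper_width: 0.506
grip_force: 61.1
```

jog_arm --pt "0 0 -1 0 0.3" --pt "0 0 -2 0 0.3" --pt "0 0 -2 0 0.3" --pt "0 0 -2 0 0.3"

```text
t: 29.73
tool_pos: [0.601, 0.029, 0.0377]
eef_rot: [0.0, 0.67, 0.742, 0.0]
ft_force: [-0.8, 0.1, -0.8]
gripper_width: 0.498
grip_force: 61.1
```

jog_arm --pt "0 0 0 0 0.55" --pt "0 0 0 0 0.62" --pt "0 0 0 0 0.72" --pt "0 0 0 0 0.72" --pt "0 0 0 0 0.72" --pt "0 0 10 0 0.72" --pt "0 0 35 0 0.72" --pt "0 0 70 0 0.72" --pt "-30 -25 80 0 0.72" --pt "-65 -60 80 0 0.72" --pt "-100 -90 80 0 0.72" --pt "-129 -117 80 0 0.72"

```text
t: 30.73
tool_pos: [0.4784, -0.0819, 0.1187]
eef_rot: [0.001, 0.67, 0.742, 0.0]
ft_force: [0.1, -1.2, 0.7]
gripper_width: 0.717
grip_force: 0.0
```

jog_arm --pt "-12 -10 0 0 0.72" --pt "-12 -10 0 0 0.72" --pt "-12 -10 0 0 0.72"

```text
t: 30.98
tool_pos: [0.4677, -0.0916, 0.1185]
eef_rot: [0.001, 0.671, 0.741, 0.001]
ft_force: [0.0, 0.6, 0.6]
gripper_width: 0.721
grip_force: 0.0
```

```bash
python3 -c "from h import *;look()"
```

```text
30.9833 [ 0.4677 -0.0916  0.1185] 0.7209369726996594
top rail [0.5851 0.1678] port 5 [-1.2  0.4] 158.0 (15, 15)
top rail [0.5932 0.0977] port 4 [0. 0.] 162.0 (15, 16)
top rail [0.6008 0.0282] port 3 [0.7 0.2] 158.5 (15, 15)
scene bench [ 0.4737 -0.1874] 209.5 (18, 18)
scene bench [ 0.4599 -0.0975] 185.0 (17, 17)
scene rail [0.6042 0.0771] port 4 [ 11.  -20.6] 839.5 (64, 90)
wrist bench [ 0.4731 -0.1903] 1141.0 (41, 37)
```

Three holders are within 1.5 mm of their ports. Fourth next.

jog_arm --pt "-8 -6 0 0 0.72" --pt "-8 -6 -30 0 0.72" --pt "-8 -6 -60 0 0.72" --pt "-8 -6 -80 0 0.72" --pt "-8 -6 -80 0 0.72" --pt "-8 -6 -80 0 0.72"

```text
t: 31.63
tool_pos: [0.4588, -0.0967, 0.0368]
eef_rot: [-0.001, 0.67, 0.742, -0.001]
ft_force: [-0.4, 0.1, 0.0]
gripper_width: 0.722
grip_force: 0.0
```

jog_arm --pt "0 -1 -20 0 0.72" --pt "0 -1 -35 0 0.72" --pt "0 -1 -44 0 0.72" --pt "0 -1 -49 0 0.72" --pt "0 -1 -49 0 0.72" --pt "0 -1 -49 0 0.5" --pt "0 -1 -49 0 0.3" --pt "0 -1 -49 0 0.3" --pt "0 -1 -49 0 0.3" --pt "0 -1 -49 0 0.3" --pt "0 -1 -49 0 0.3"

```text
t: 32.55
tool_pos: [0.4603, -0.0984, -0.0099]
eef_rot: [0.001, 0.67, 0.742, 0.0]
ft_force: [-0.8, -0.3, 5.5]
gripper_width: 0.5
grip_force: 60.0
```

jog_arm --pt "0 0 5 0 0.3" --pt "0 0 15 0 0.3" --pt "0 0 30 0 0.3" --pt "0 0 50 0 0.3" --pt "0 0 70 0 0.3" --pt "10 4 80 0 0.3" --pt "30 12 80 0 0.3" --pt "55 21 80 0 0.3" --pt "80 30 80 0 0.3" --pt "105 40 80 0 0.3" --pt "128 49 80 0 0.3" --pt "140 54 80 0 0.3"

```text
t: 33.55
tool_pos: [0.6029, -0.0433, 0.0696]
eef_rot: [0.002, 0.67, 0.742, 0.001]
ft_force: [-0.1, -0.8, -1.0]
gripper_width: 0.499
grip_force: 60.9
```

jog_arm --pt "6 2 0 0 0.3" --pt "8 2 0 0 0.3" --pt "8 2 -10 0 0.3" --pt "8 2 -20 0 0.3" --pt "8 2 -25 0 0.3" --pt "8 2 -28 0 0.3" --pt "8 2 -28 0 0.3" --pt "8 2 -28 0 0.3"

```text
t: 34.22
tool_pos: [0.6069, -0.0423, 0.0402]
eef_rot: [-0.0, 0.671, 0.742, -0.0]
ft_force: [0.8, 0.0, -0.9]
gripper_width: 0.498
grip_force: 61.0
```

jog_arm --pt "0 0 -1 0 0.3" --pt "0 0 -2 0 0.3" --pt "0 0 -2 0 0.3" --pt "0 0 -2 0 0.3"

```text
t: 34.55
tool_pos: [0.6075, -0.0422, 0.0387]
eef_rot: [0.0, 0.67, 0.742, 0.0]
ft_force: [0.1, 0.8, -0.6]
gripper_width: 0.499
grip_force: 61.0
```

jog_arm --pt "0 0 0 0 0.55" --pt "0 0 0 0 0.62" --pt "0 0 0 0 0.72" --pt "0 0 0 0 0.72" --pt "0 0 0 0 0.72" --pt "0 0 10 0 0.72" --pt "0 0 35 0 0.72" --pt "0 0 70 0 0.72" --pt "-25 -28 80 0 0.72" --pt "-50 -56 80 0 0.72" --pt "-75 -84 80 0 0.72" --pt "-100 -112 80 0 0.72"

```text
t: 35.55
tool_pos: [0.5067, -0.1551, 0.1199]
eef_rot: [0.001, 0.67, 0.742, 0.0]
ft_force: [0.6, -1.4, -0.1]
gripper_width: 0.719
grip_force: 0.0
```

jog_arm --pt "-20 -20 0 0 0.72" --pt "-33 -34 0 0 0.72" --pt "-33 -34 0 0 0.72" --pt "-33 -34 0 0 0.72" --pt "-33 -34 0 0 0.72"

```text
t: 35.97
tool_pos: [0.4752, -0.188, 0.1192]
eef_rot: [0.001, 0.671, 0.742, 0.001]
ft_force: [0.0, 1.1, 0.6]
gripper_width: 0.719
grip_force: 0.0
```

```bash
python3 -c "from h import *;look()"
```

```text
35.9667 [ 0.4752 -0.188   0.1192] 0.7187355524880744
top bench [ 0.4719 -0.1947] 107.5 (13, 14)
top rail [0.5852 0.1676] port 5 [-1.1  0.2] 158.0 (15, 15)
top rail [0.5931 0.0978] port 4 [-0.1  0.1] 162.0 (15, 16)
top rail [0.6005 0.0282] port 3 [0.4 0.2] 161.5 (15, 16)
top rail [ 0.6068 -0.0416] port 2 [-0.2  0.1] 155.5 (14, 15)
scene bench [ 0.4742 -0.1881] 217.0 (18, 18)
scene rail [0.6064 0.046 ] port 3 [ 6.3 18. ] 1114.5 (63, 90)
```

jog_arm --pt "-1 0 -30 0 0.72" --pt "-1 0 -60 0 0.72" --pt "-1 0 -85 0 0.72" --pt "-1 0 -105 0 0.72" --pt "-1 0 -118 0 0.72" --pt "-1 0 -126 0 0.72" --pt "-1 0 -131 0 0.72" --pt "-1 0 -131 0 0.72" --pt "-1 0 -131 0 0.72" --pt "-1 0 -131 0 0.5" --pt "-1 0 -131 0 0.3" --pt "-1 0 -131 0 0.3"

```text
t: 37.12
tool_pos: [0.4743, -0.1886, -0.011]
eef_rot: [0.001, 0.671, 0.742, 0.0]
ft_force: [-0.9, 0.5, 5.2]
gripper_width: 0.504
grip_force: 60.4
```

jog_arm --pt "0 0 0 0 0.3" --pt "0 0 0 0 0.3" --pt "0 0 0 0 0.3" --pt "0 0 0 0 0.3"

```text
t: 37.45
tool_pos: [0.4743, -0.1886, -0.011]
eef_rot: [0.001, 0.671, 0.742, 0.0]
ft_force: [-0.5, 0.2, 5.5]
gripper_width: 0.504
grip_force: 60.5
```

jog_arm --pt "0 0 5 0 0.3" --pt "0 0 15 0 0.3" --pt "0 0 30 0 0.3" --pt "0 0 50 0 0.3" --pt "0 0 70 0 0.3" --pt "8 5 80 0 0.3" --pt "25 14 80 0 0.3" --pt "48 26 80 0 0.3" --pt "72 39 80 0 0.3" --pt "96 52 80 0 0.3" --pt "118 64 80 0 0.3" --pt "134 73 80 0 0.3"

```text
t: 38.45
tool_pos: [0.6097, -0.1142, 0.0686]
eef_rot: [0.001, 0.67, 0.742, 0.001]
ft_force: [-1.2, -1.1, -0.3]
gripper_width: 0.501
grip_force: 61.1
```

jog_arm --pt "6 4 0 0 0.3" --pt "7 4 0 0 0.3" --pt "7 4 -10 0 0.3" --pt "7 4 -20 0 0.3" --pt "7 4 -25 0 0.3" --pt "7 4 -28 0 0.3" --pt "7 4 -28 0 0.3" --pt "7 4 -28 0 0.3"

```text
t: 39.12
tool_pos: [0.6139, -0.1115, 0.0392]
eef_rot: [-0.0, 0.671, 0.742, -0.0]
ft_force: [-1.0, -0.5, 1.1]
gripper_width: 0.508
grip_force: 61.1
```

jog_arm --pt "0 0 -1 0 0.3" --pt "0 0 -2 0 0.3" --pt "0 0 -2 0 0.3" --pt "0 0 -2 0 0.3" --pt "0 0 -2 0 0.55" --pt "0 0 -2 0 0.62" --pt "0 0 -2 0 0.72" --pt "0 0 -2 0 0.72" --pt "0 0 -2 0 0.72" --pt "0 0 10 0 0.72" --pt "0 0 40 0 0.72" --pt "0 0 80 0 0.72"

```text
t: 40.12
tool_pos: [0.6118, -0.1104, 0.1171]
eef_rot: [-0.004, 0.671, 0.742, -0.002]
ft_force: [1.4, 0.0, 1.0]
gripper_width: 0.719
grip_force: 0.0
```

jog_arm --pt "0 0 40 0 0.7" --pt "0 0 80 0 0.4" --pt "0 0 120 0 0" --pt "0 0 150 0 0" --pt "-20 -30 150 0 0" --pt "-40 -60 150 0 0" --pt "-60 -90 150 0 0" --pt "-80 -120 150 0 0" --pt "-100 -150 150 0 0" --pt "-110 -180 150 0 0" --pt "-114 -203 150 0 0" --pt "-114 -203 150 0 0"

```text
t: 41.12
tool_pos: [0.499, -0.3189, 0.2693]
eef_rot: [0.001, 0.672, 0.74, -0.001]
ft_force: [0.2, 0.6, -0.1]
gripper_width: -0.001
grip_force: 0.0
```

Run:
```python
from h import *
look()
t=grab('top');s=grab('scene');w=grab('wrist')
st=arm.get_state(); print(st['tool_pos'],st['joint_positions'])
f=lambda d:max(blobs(d,(0,180,100),(8,255,255)),key=lambda b:b[1][4])
for d in(t,s,w): print('red',f(d), onz(d,*f(d)[0],.18))
print('tri sw',tri(ray(s,*f(s)[0]),ray(w,*f(w)[0])))
for d,b in((t,1),(s,-1),(w,0)):
    h=cv2.cvtColor(d['image'],cv2.COLOR_BGR2HSV); m=cv2.inRange(h,(55,120,40),(80,255,255))
    c=max(cv2.findContours(m,cv2.RETR_EXTERNAL,cv2.CHAIN_APPROX_NONE)[0],key=cv2.contourArea)
cv2.imwrite('pics/9.png',np.hstack([cv2.resize(w['image'],(400,300)),cv2.resize(s['image'],(400,300))]))
```

```text
41.1167 [ 0.499  -0.3189  0.2693] -0.000996216292882368
top rail [0.5852 0.1676] port 5 [-1.1  0.2] 158.0 (15, 15)
top rail [0.5932 0.0977] port 4 [0. 0.] 162.0 (15, 16)
top rail [0.6006 0.0282] port 3 [0.5 0.2] 160.5 (15, 16)
top rail [ 0.6069 -0.0416] port 2 [-0.1  0.1] 154.5 (14, 15)
top rail [ 0.6143 -0.1109] port 1 [0.4 0.5] 156.0 (14, 16)
scene rail [0.6092 0.0113] port 3 [  9.1 -16.7] 1400.5 (77, 90)
wrist rail [ 0.6162 -0.1222] port 1 [  2.3 -10.8] 382.0 (37, 16)
[ 0.5008 -0.3129  0.2696] [-0.6766  0.2735  1.3613  0.0005  1.507  -0.7792]
red (array([384.8, 184.3]), array([380, 179,  13,  14,  98], dtype=int32)) [ 0.5139 -0.3049  0.18  ]
red (array([140.2, 256.7]), array([125, 242,  33,  30, 529], dtype=int32)) [ 0.509  -0.3186  0.18  ]
red (array([254.6, 190.7]), array([ 227,  168,   57,   45, 2128], dtype=int32)) [ 0.5047 -0.3157  0.18  ]
tri sw (array([ 0.5051, -0.3169,  0.1756]), np.float64(0.0007264225013703816))Traceback (most recent call last):
  File "<stdin>", line 10, in <module>
ValueError: max() iterable argument is empty
```

All five holders are within 1.2 mm of their ports. The pad centre is at (0.505,-0.316), so I press there with the fingers shut.

jog_arm --pt "0 -3 -30 0 0" --pt "0 -3 -60 0 0" --pt "0 -3 -80 0 0" --pt "0 -3 -95 0 0" --pt "-1 -3 -110 0 0" --pt "-2 -3 -125 0 0" --pt "-3 -3 -140 0 0" --pt "-4 -3 -155 0 0" --pt "-5 -3 -165 0 0" --pt "-5 -3 -170 0 0" --pt "-5 -3 -170 0 0" --pt "-5 -3 -170 0 0"

```text
t: 42.42
tool_pos: [0.4952, -0.3163, 0.1]
eef_rot: [-0.001, 0.67, 0.742, 0.0]
ft_force: [-3.2, 1.2, 5.4]
gripper_width: -0.001
grip_force: 2.4
```

jog_arm --pt "0 0 -10 0 0" --pt "0 0 -20 0 0" --pt "0 0 -28 0 0" --pt "0 0 -32 0 0" --pt "0 0 -36 0 0" --pt "0 0 -36 0 0"

```text
t: 42.92
tool_pos: [0.4974, -0.3175, 0.0649]
eef_rot: [0.002, 0.671, 0.742, 0.001]
ft_force: [-0.2, 1.4, 7.9]
gripper_width: -0.0
grip_force: 3.8
```

jog_arm --pt "0 0 -3 0 0" --pt "0 0 -5 0 0" --pt "0 0 -5 0 0" --pt "0 0 -5 0 0"

```text
t: 43.25
tool_pos: [0.4979, -0.3176, 0.0607]
eef_rot: [0.003, 0.671, 0.742, 0.001]
ft_force: [-0.8, 1.6, 8.5]
gripper_width: -0.001
grip_force: 3.9
```

jog_arm --pt "0 0 -3 0 0" --pt "0 0 -6 0 0" --pt "0 0 -6 0 0" --pt "0 0 -6 0 0"

```text
t: 43.58
tool_pos: [0.4988, -0.3177, 0.055]
eef_rot: [0.003, 0.671, 0.742, 0.002]
ft_force: [0.7, 3.3, 8.7]
gripper_width: -0.003
grip_force: 4.1
```

Run:
```python
from h import *
w=grab('wrist');s=grab('scene'); x,y=(proj(s,(.52,-.32,.1))-[70,80]).astype(int)
cv2.imwrite('pics/9.png',np.hstack([cv2.resize(w['image'],(400,300)),cv2.resize(s['image'][y:y+150,max(x,0):max(x,0)+200],(400,300))]))
```

```text
(no output)
```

View pics/9.png

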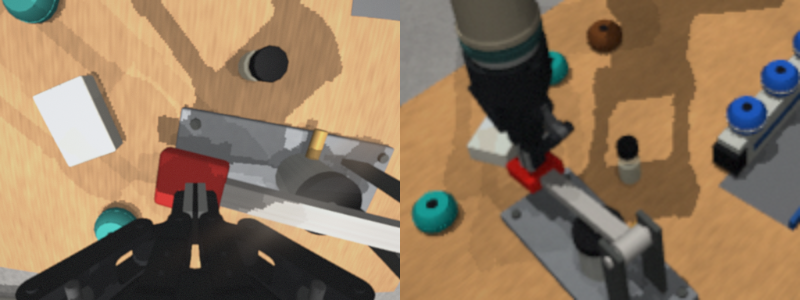

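The pad is being pressed properly and the lever is low, but the force hasn't risen at a stop yet. Going farther.

jog_arm --pt "0 0 -3 0 0" --pt "0 0 -6 0 0" --pt "0 0 -6 0 0" --pt "0 0 -6 0 0"

```text
t: 44.02
tool_pos: [0.4996, -0.3178, 0.0509]
eef_rot: [0.004, 0.671, 0.742, 0.002]
ft_force: [0.0, 5.4, 17.1]
gripper_width: 0.002
grip_force: 8.1
```

Stop reached at 17 N, TCP z ≈ 0.051. Now back up, then the remaining strokes.

jog_arm --pt "0 0 20 0 0" --pt "0 0 40 0 0" --pt "0 0 60 0 0" --pt "0 0 80 0 0" --pt "0 0 100 0 0" --pt "0 0 120 0 0" --pt "0 0 140 0 0" --pt "0 0 160 0 0" --pt "0 0 160 0 0" --pt "0 0 160 0 0" --pt "0 0 160 0 0" --pt "0 0 160 0 0"

```text
t: 45.02
tool_pos: [0.495, -0.3165, 0.2051]
eef_rot: [-0.001, 0.67, 0.742, 0.0]
ft_force: [-0.7, -0.3, -0.4]
gripper_width: 0.003
grip_force: 0.0
```

Run:
```python
from h import *
s=grab('scene');w=grab('wrist')
f=lambda d:max(blobs(d,(0,180,100),(8,255,255)),key=lambda b:b[1][4])
print(f(s),f(w),tri(ray(s,*f(s)[0]),ray(w,*f(w)[0])),arm.get_state()['tool_pos'])
```

```text
(array([139.3, 257.3]), array([125, 243,  33,  29, 431], dtype=int32)) (array([267.8, 214.3]), array([ 229,  187,   75,   57, 2865], dtype=int32)) (array([ 0.50601405, -0.31758727,  0.17502923]), np.float64(0.002803737381632284)) [ 0.49493092 -0.3166546   0.20513061]
```

jog_arm --pt "0 0 -20 0 0" --pt "0 0 -40 0 0" --pt "0 0 -60 0 0" --pt "0 0 -80 0 0" --pt "0 0 -100 0 0" --pt "0 0 -120 0 0" --pt "0 0 -136 0 0" --pt "0 0 -148 0 0" --pt "0 0 -156 0 0" --pt "0 0 -160 0 0" --pt "0 0 -161 0 0" --pt "0 0 -161 0 0"

```text
t: 46.12
tool_pos: [0.4976, -0.3175, 0.0495]
eef_rot: [0.002, 0.671, 0.742, 0.001]
ft_force: [-2.3, 4.4, 24.5]
gripper_width: -0.003
grip_force: 12.0
```

jog_arm --pt "0 0 0 0 0" --pt "0 0 21 0 0" --pt "0 0 41 0 0" --pt "0 0 61 0 0" --pt "0 0 81 0 0" --pt "0 0 101 0 0" --pt "0 0 121 0 0" --pt "0 0 141 0 0" --pt "0 0 161 0 0" --pt "0 0 161 0 0" --pt "0 0 161 0 0" --pt "0 0 161 0 0"

```text
t: 47.12
tool_pos: [0.4947, -0.3166, 0.205]
eef_rot: [-0.001, 0.671, 0.742, -0.0]
ft_force: [-0.5, 0.6, -1.0]
gripper_width: -0.002
grip_force: 0.0
```

jog_arm --pt "0 0 -20 0 0" --pt "0 0 -40 0 0" --pt "0 0 -60 0 0" --pt "0 0 -80 0 0" --pt "0 0 -100 0 0" --pt "0 0 -120 0 0" --pt "0 0 -136 0 0" --pt "0 0 -148 0 0" --pt "0 0 -156 0 0" --pt "0 0 -160 0 0" --pt "0 0 -161 0 0" --pt "0 0 -161 0 0"

```text
t: 48.12
tool_pos: [0.4966, -0.3169, 0.0489]
eef_rot: [0.001, 0.671, 0.742, 0.001]
ft_force: [-2.7, 5.7, 27.2]
gripper_width: -0.0
grip_force: 13.7
```

jog_arm --pt "0 0 0 0 0" --pt "0 0 21 0 0" --pt "0 0 41 0 0" --pt "0 0 61 0 0" --pt "0 0 81 0 0" --pt "0 0 101 0 0" --pt "0 0 121 0 0" --pt "0 0 141 0 0" --pt "0 0 161 0 0" --pt "0 0 161 0 0" --pt "0 0 161 0 0" --pt "0 0 161 0 0"

```text
t: 49.12
tool_pos: [0.4944, -0.3164, 0.2043]
eef_rot: [-0.002, 0.671, 0.742, -0.0]
ft_force: [-0.8, 0.0, -0.2]
gripper_width: -0.001
grip_force: 0.0
```

jog_arm --pt "0 0 -20 0 0" --pt "0 0 -40 0 0" --pt "0 0 -60 0 0" --pt "0 0 -80 0 0" --pt "0 0 -100 0 0" --pt "0 0 -120 0 0" --pt "0 0 -136 0 0" --pt "0 0 -148 0 0" --pt "0 0 -156 0 0" --pt "0 0 -160 0 0" --pt "0 0 -161 0 0" --pt "0 0 -161 0 0"

```text
t: 50.12
tool_pos: [0.4964, -0.3167, 0.0487]
eef_rot: [0.001, 0.671, 0.742, 0.001]
ft_force: [-2.5, 5.5, 28.1]
gripper_width: 0.002
grip_force: 14.0
```

jog_arm --pt "0 0 0 0 0" --pt "0 0 21 0 0" --pt "0 0 41 0 0" --pt "0 0 61 0 0" --pt "0 0 81 0 0" --pt "0 0 101 0 0" --pt "0 0 121 0 0" --pt "0 0 141 0 0" --pt "0 0 170 0 0" --pt "0 0 200 0 0" --pt "0 0 230 0 0" --pt "0 0 230 0 0"

```text
t: 51.12
tool_pos: [0.4973, -0.3186, 0.2798]
eef_rot: [0.004, 0.671, 0.742, 0.0]
ft_force: [0.5, -1.1, 0.2]
gripper_width: 0.003
grip_force: 0.0
```

Run:
```python
from h import *
look()
t=grab('top');s=grab('scene'); cv2.imwrite('pics/10.png',np.hstack([cv2.resize(s['image'],(400,300)),cv2.resize(t['image'],(400,300))]))
f=lambda d:max(blobs(d,(0,180,100),(8,255,255)),key=lambda b:b[1][4])
print(f(s))
```

```text
51.1167 [ 0.4973 -0.3186  0.2798] 0.003437703925156328
top rail [0.5851 0.1677] port 5 [-1.2  0.3] 159.0 (15, 15)
top rail [0.5931 0.0978] port 4 [-0.1  0.1] 162.0 (15, 16)
top rail [0.6006 0.0282] port 3 [0.5 0.2] 160.5 (15, 16)
top rail [ 0.6069 -0.0416] port 2 [-0.1  0.1] 154.5 (14, 15)
top rail [ 0.6143 -0.1109] port 1 [0.4 0.5] 156.0 (14, 16)
scene rail [0.6096 0.0101] port 3 [  9.5 -17.9] 1416.5 (77, 89)
wrist rail [ 0.6161 -0.1223] port 1 [  2.2 -10.9] 365.5 (36, 15)
(array([140.1, 256.7]), array([125, 242,  33,  30, 523], dtype=int32))
```

View pics/10.png

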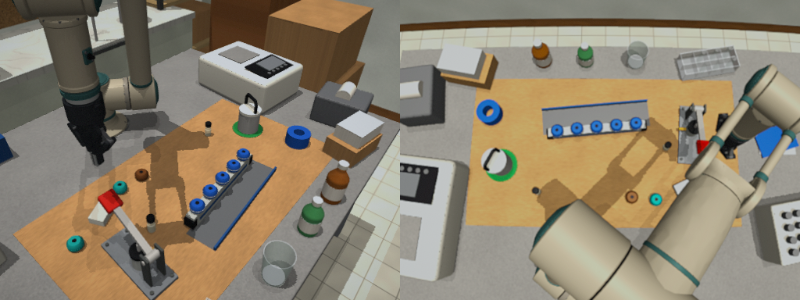

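The final view shows five holders on the rail, the can on its mat, the lever up, the bystanders in place and the arm clear of everything. Handing in.

```bash
python3 -c "from cell import arm; print(arm.finish_job())"
```

```text
the job is handed in; nothing more can be done
None
```

I handed the job in at about 51 s; the hand-in gave no verdict. At that point the can stood on the green mat, all five blue holders lay within about 1.5 mm of their ports by the top camera, the lever was up after four full strokes, and both cuvettes and the white box looked undisturbed.

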